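# Strip the copying rail into the tool-chest drawer

## Task

The spindle job is finished, so strip the copying rail: pull the chest's drawer open, lift every stop off the rail against its sprung catch and stand it upright in the drawer, square-headed stops in the wide bay and round-headed ones in the narrow bay, and put the loose setting block in the wide bay too. When all of it is stowed, push the drawer fully shut, and leave everything else on the bench where it is.

Things in the scene. Friction and masses are not known exactly. Their poses are not given: they have to be found in the camera images.
- square_a: aluminium saddle stop clipped on the rail (some are absent: None). Origin: rail-slot centre, level with its cheeks' undersides; y along the rail, z up. Saddle x -17.5 to 20.5, 30 wide (y), 34 high, slot 24 deep; steel square head 24 x 24 to grip, on the z axis, z 34 to 65. 110-220 g. Needs a straight upward pull of 8-20 N for the first 10 mm; clear of the bar after 24. Stands on its cheeks.
- round_a: aluminium saddle stop clipped on the rail (some are absent: None). Origin: rail-slot centre, level with its cheeks' undersides; y along the rail, z up. Saddle x -17.5 to 20.5, 30 wide (y), 34 high, slot 24 deep; steel round head 26 in diameter to grip, on the z axis, z 34 to 65. 110-220 g. Needs a straight upward pull of 8-20 N for the first 10 mm; clear of the bar after 24. Stands on its cheeks.
- square_b: aluminium saddle stop clipped on the rail (some are absent: None). Origin: rail-slot centre, level with its cheeks' undersides; y along the rail, z up. Saddle x -17.5 to 20.5, 30 wide (y), 34 high, slot 24 deep; steel square head 24 x 24 to grip, on the z axis, z 34 to 65. 110-220 g. Needs a straight upward pull of 8-20 N for the first 10 mm; clear of the bar after 24. Stands on its cheeks.
- round_b: aluminium saddle stop clipped on the rail (some are absent: None). Origin: rail-slot centre, level with its cheeks' undersides; y along the rail, z up. Saddle x -17.5 to 20.5, 30 wide (y), 34 high, slot 24 deep; steel round head 26 in diameter to grip, on the z axis, z 34 to 65. 110-220 g. Needs a straight upward pull of 8-20 N for the first 10 mm; clear of the bar after 24. Stands on its cheeks.
- square_c: aluminium saddle stop clipped on the rail (some are absent: None). Origin: rail-slot centre, level with its cheeks' undersides; y along the rail, z up. Saddle x -17.5 to 20.5, 30 wide (y), 34 high, slot 24 deep; steel square head 24 x 24 to grip, on the z axis, z 34 to 65. 110-220 g. Needs a straight upward pull of 8-20 N for the first 10 mm; clear of the bar after 24. Stands on its cheeks.
- setting_block: plain steel setting block lying loose on the bench in front of the rail: lower part 40 (x) x 34 (y) x 34 high, with a step 28 x 34 x 10 on top set 6 towards its +x end (44 high in all). Origin: centre of its underside, z up. 200 to 300 g.
- rail: copying rail, fixed: base 70 x 290 x 10, bar 12 wide (x), 280 long (y), top at z 55. Origin: centre of the base's underside. Five stations at y -104, -52, 0, 52, 104, each a sprung leaf 24 wide bulging 4.5 from the bar's +x face, crest at z 42.5, that catches the lip of a stop. A clipped stop has this rail's yaw, sits at a station (within 2), origin at z 31, head top 96 above the bench.
- chest: wooden tool chest fixed to the bench, 260 deep (x) x 320 wide (y) x 120 high. Origin: centre of its underside; its front faces its own -x. It has one drawer over its full width.
- chest_drawer0 (a joint): how far the chest's drawer is pulled out (m): 0 shut, grows as it slides along the chest's -x, stop at 0.18; it may start a little ajar. It slides with about 1 N of friction and stays where left.
- chest_drawer0_handle (a point): middle of the drawer's bar handle: round steel bar 11 thick, 120 long along the chest's y, 35 in front of the drawer front (legs 51 either side of the middle), 82 above the bench; can be pinched from above. Moves with the drawer; axes as the chest's. The drawer front's upper edge is 108 above the bench.
- wide_bay (a point): point on the floor of the drawer's wide bay (robot's left, chest +y), mid-way across its 178 width, 74 behind the drawer front's inner face. Axes as the chest's; moves with the drawer. Floor is 23 above the bench, runs from 74 before to 141 behind this point; walls 75 high. Pulled out by q, it is uncovered up to q - 80 mm behind this point. Things up to 72 high pass into the chest.
- narrow_bay (a point): the same point in the narrow bay (robot's right, chest -y), 95 wide. The divider between the bays is 5 thick, 50 high, from front to back.
- finial: bystander, not to be disturbed: turned dark finial, 48 wide, 80 tall, standing in front of the rail's right part. Origin: centre of its underside.
- bowl_blank: bystander, not to be disturbed: light wood disc 120 wide, 45 high, behind the rail. Origin: centre of its underside.
- candlestick: bystander, not to be disturbed: turned dark candlestick 76 wide, 135 tall, behind, between rail and chest. Origin: centre of its underside.
- offcut: bystander, not to be disturbed: light wood offcut 90 x 45 x 35 near the rail's right end. Origin: centre of its underside.
- wax_tin: bystander, not to be disturbed: metal tin 68 wide, 45 high on the chest's top. Origin: centre of its underside.
- knob_blank: bystander, not to be disturbed: turned knob 52 wide, 52 tall left of the robot. Origin: centre of its underside.
There are look-alikes about, which are no part of the job. What is shaped like the square_b but blue or green is not meant. Leave any yellow look-alike of the setting_block alone.

How it is judged:
By the outcome, as a careful person would: the job done as asked, in the order asked, and still so for the second after the job is handed in, with the robot touching nothing.
Of square_a, round_a, square_b, round_b, square_c only 3 to 5 are there at a start; the rules pass over those that are not, and their reading is None.
At some moment in a run one of setting_block may be knocked a few centimetres aside while the robot is not near it.
It also fails if it takes over 210 s, if anything falls off the work surface, if the arm or the gripper's body presses on something with over 40 N, if the wrist force passes 120 N, or if a joint passes its speed limit or range.

## Robot

A 7-joint arm with a two-finger parallel gripper is mounted at the origin on the work surface. World frame = base frame: x ahead of the robot, y to its left, z up, the work surface at z = 0. Lengths are in m, angles in rad, forces in N, time in s.
With the tool pointing down it reaches from about 0.4 to 0.875 m from the base axis. Payload 6.5 kg.
Tool frame: the origin (TCP) lies midway between the tips of the shut fingers; the grasp point (between the pads) lies 19 mm behind it; z points along the fingers, y is the direction in which the jaws open and shut (so a half turn about z gives the same grasp; the last joint's range is limited). The gripper opens to 88 mm and grips with 3 to 60 N. Pads are 18 mm wide; open, the fingers measure 123 mm over their backs; the gripper's body (75 mm by 187 mm) begins 45 mm behind the grasp point.
Start: joints at [-1.294, 0.536, -0.004, 1.538, 0.003, 1.067, -0.071], TCP at [0.218, 0.612, 0.239] pointing down, gripper open.
Joint ranges: [-2.7, 2.7], [-0.37, 2.16], [-1.27, 1.26], [0.24, 2.4], [-1.31, 4.45], [0.19, 1.91], [-2.76, 2.76]. Speed limits (rad/s): [2.39, 2.39, 3.14, 3.14, 3.14, 3.14, 3.14].

## Interface

Orientations are given as a unit quaternion [w, x, y, z].
In Python, from plant import env gives the robot as it stands.
- The arm moves only by the shell command python3 -m inch 'ROWS'. ROWS is JSON, a list that holds one entry, the list of rows, each a list of 7 numbers: the turn, a rotation vector about the world's x, y, z in degrees, then the shift along the world's x, y, z in mm, then the opening, from -1 (shut) to 1 (fully open). A call has 1 to 12 rows; each row shifts and turns the commanded pose from where the row before left it; what a row does not reach is not made up. A row lasts 1/10 s, in which the tool goes at most 50 mm and 8.59 degrees, less where a joint would pass 70% of its speed; a pose out of reach is approached as far as the arm can. A call with a gripper value outside its range is refused whole. The fingers move at their own pace and stop on an object; the grip force is fixed at half the most. Time passes only in rows, so rows that do not move let the fingers close. It gives the time, the measured TCP pose, the force and the opening at its end, in the units of the state.
- env.sense(): the state, without advancing time (a new reading comes with each control period).
- env.get_image(name): name is "side" or "top" or "wrist"; returns a dict with "img" (400x640x3 uint8, red, green, blue), "range_z" (400x640 float32, m along the optical axis (not along the pixel's ray), 0 where there is no reading), "fx", "fy", "cx", "cy" (pixels), "R" (3x3) and "t" (3): a world point X has camera coordinates R X + t; the wrist camera has in their place "hand_eye" (4x4, takes a point from camera to tool coordinates, whose origin is the TCP and whose axes are the flange's). Camera axes: x right, y down, z forward; pixel columns grow to the right and rows downward; lengths in m; the calibration is good to about 2 mm. A picture is of the moment at which its call begins: read the wrist's pose just before it.
- env.close_job(): hands the job in, once; it reports no verdict.
The state is a dict: "time_s": time; "joints": joint angles; "joint_velocities": joint speeds; "effort": joint torques, N m; "tcp_pos": TCP position; "orientation": TCP orientation; "ft_force": force on the tool from outside, world axes, zero at the start; "torque": the same for the moment, N m; "width": finger opening in m.
Only numpy, scipy, OpenCV 4.12 (cv2) and the standard library are available. Lean on these libraries where they do the work, as an engineer would, in place of code of your own. Each camera call takes 0.05 s, during which the arm holds its last target.

## Working session

There is one attempt and no reset: what is moved stays moved. The work goes in short steps, Python scripts to look and compute and a shell command to move; the robot and the scene stay as the last step left them, time stands still between calls to the robot, and variables do not carry over. Pictures are saved under pics/ and viewed, and the job is handed in when it is done.

```bash
ls; mkdir -p pics; cat > h.py <<'E'
import numpy as np, cv2
from plant import env
def snap(n,fn):
    s=env.sense(); im=env.get_image(n); cv2.imwrite('pics/'+fn,im['img'][:,:,::-1]); return s,im
def Rq(q):
    from scipy.spatial.transform import Rotation as R
    return R.from_quat([q[1],q[2],q[3],q[0]]).as_matrix()
def cam(s,im):
    "returns Rwc, cam origin world"
    if 'hand_eye' in im:
        T=np.array(im['hand_eye']);R=Rq(s['orientation']);return R@T[:3,:3],R@T[:3,3]+np.array(s['tcp_pos'])
    R=np.array(im['R']);return R.T,-R.T@np.array(im['t'])
def cloud(s,im):
    z=im['range_z'];v,u=np.mgrid[:z.shape[0],:z.shape[1]]
    P=np.stack([(u-im['cx'])/im['fx']*z,(v-im['cy'])/im['fy']*z,z],-1)
    A,o=cam(s,im);W=P@A.T+o;W[z==0]=np.nan;return W
def ray(s,im,u,v,h):
    A,o=cam(s,im);d=A@np.array([(u-im['cx'])/im['fx'],(v-im['cy'])/im['fy'],1]);return o+d*(h-o[2])/d[2]
E
python3 - <<'E'
from h import *
s,im=snap('top','t0.png');s2,i2=snap('side','s0.png');s3,i3=snap('wrist','w0.png')
print(s); np.savez('c0.npz',W=cloud(s,im),S=cloud(s2,i2))
for i,q in((im,s),(i2,s2),(i3,s3)):print(cam(q,i),i['fx'])
E
```

```text
pics
{'time_s': 0.0, 'joints': array([-1.29420903,  0.53721569, -0.00443208,  1.53885186,  0.0026023 ,
        1.06730548, -0.07121622]), 'joint_velocities': array([-0.00096322, -0.00014044,  0.00043921,  0.00076419, -0.00174576,
        0.00045914, -0.0007685 ]), 'effort': array([-2.95607460e-04, -5.70968235e+01,  9.91010293e-01, -2.51602882e+01,
       -5.61084319e-02,  1.78990059e-02,  1.64997396e-04]), 'tcp_pos': array([0.21828741, 0.61159632, 0.23781534]), 'orientation': array([-8.42209995e-05,  1.70530474e-01,  9.85352003e-01, -8.83323272e-04]), 'ft_force': array([-0.19973795, -0.88689936,  0.0659759 ]), 'torque': array([-0.00160912,  0.02273251,  0.01995314]), 'width': 0.08790497401913666}
(array([[ 0.02138668, -0.98529763,  0.16950278],
       [-0.99975995, -0.0202699 ,  0.0083165 ],
       [-0.00475842, -0.16963996, -0.98549462]]), array([ 0.36681275, -0.05015709,  1.25931919])) 401.4464251477294
(array([[-0.99634878, -0.04864857,  0.07015995],
       [-0.08464111,  0.67045324, -0.73710809],
       [-0.01117971, -0.74035516, -0.67212294]]), array([0.44747356, 0.79292974, 0.84908847])) 398.3695888813491
(array([[ 0.33652114,  0.89121552,  0.30411908],
       [ 0.94167533, -0.31813122, -0.10972735],
       [-0.00104095,  0.32330701, -0.94629356]]), array([0.13849591, 0.64111182, 0.38371314])) 284.5998032650291
```

View pics/t0.png

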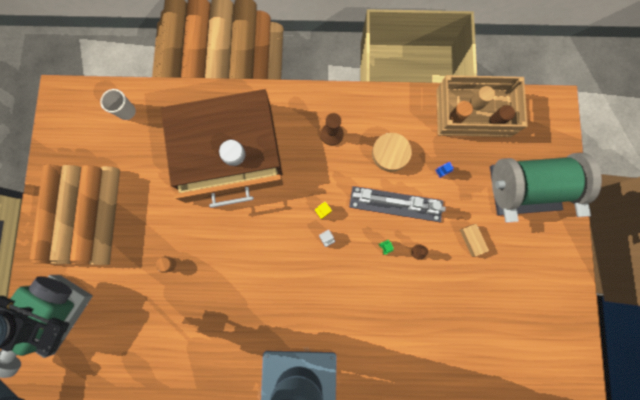

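View pics/s0.png

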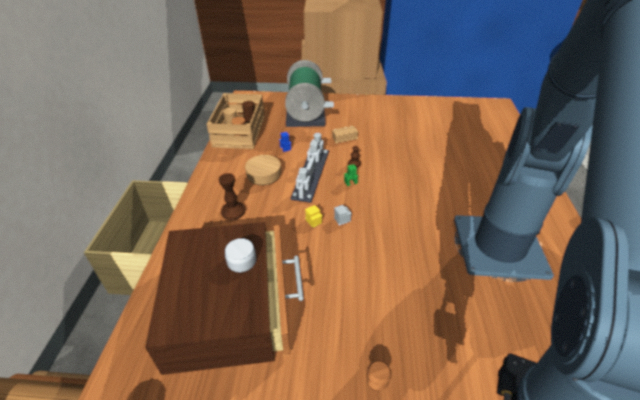

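The top view shows the chest at about (222,140), the handle at (232,198), the rail at (397,203) and the white setting block at (327,238). I'll zoom in on these.

```bash
python3 - <<'E'
from h import *
a=cv2.imread('pics/t0.png');c=a[140:270,290:490];cv2.imwrite('pics/t0z.png',cv2.resize(c,(800,520),interpolation=cv2.INTER_CUBIC))
a=cv2.imread('pics/s0.png');c=a[110:230,250:410];cv2.imwrite('pics/s0z.png',cv2.resize(c,(800,600),interpolation=cv2.INTER_CUBIC))
d=np.load('c0.npz');W=d['W']
print(im:=None)
for u,v in[(327,238),(232,198),(397,203),(232,150),(200,189),(265,178),(360,200),(420,210)]:print(u,v,W[v,u].round(3))
E
```

```text
None
327 238 [ 0.444 -0.073  0.043]
232 198 [0.567 0.23  0.002]
397 203 [ 0.554 -0.284  0.052]
232 150 [0.679 0.202 0.163]
200 189 [0.575 0.302 0.106]
265 178 [0.611 0.113 0.108]
360 200 [ 0.559 -0.17   0.063]
420 210 [ 0.539 -0.362  0.015]
```

View pics/t0z.png

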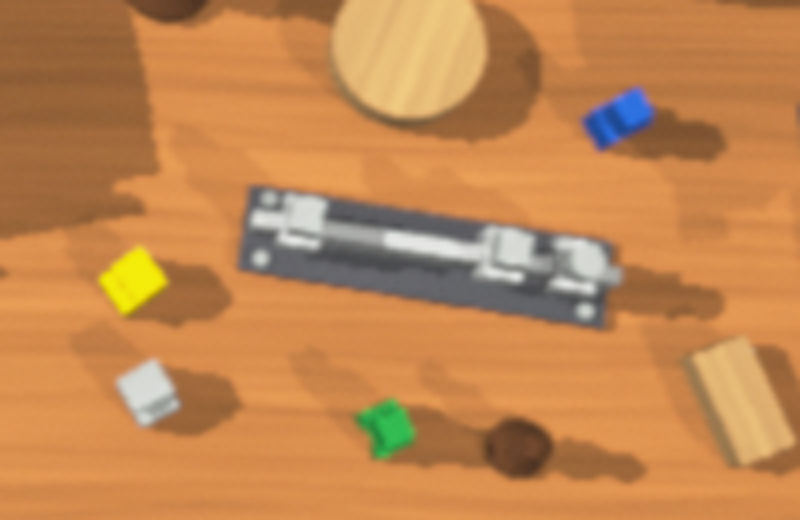

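View pics/s0z.png

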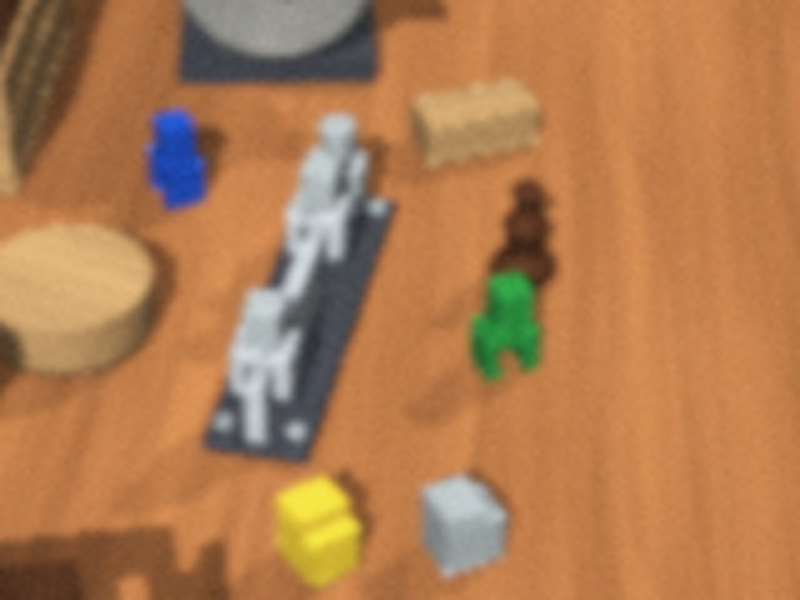

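The top zoom shows three stops: left (300,220) and middle (510,250) look square, right (580,260) looks round. Next I'll get poses from masks and ray casts.

```bash
python3 - <<'E'
from h import *
s,im=env.sense(),env.get_image('top'); I=im['img'].astype(int);W=cloud(s,im)
def rect(mask,h,name):
    m=mask.astype(np.uint8);n,l,st,c=cv2.connectedComponentsWithStats(m);k=1+np.argmax(st[1:,4]);v,u=np.where(l==k)
    P=np.array([ray(s,im,a,b,h)[:2] for a,b in zip(u,v)]);r=cv2.minAreaRect((P*1000).astype(np.float32));print(name,len(u),r,cv2.boxPoints(r).round().tolist());return P
R,G,B=I[...,0],I[...,1],I[...,2]
roi=np.zeros(R.shape,bool);roi[170:235,340:460]=1
bar=roi&(R<110)&(abs(R-B)<40);
rail=roi&(abs(R-B)<40);rect(rail,0.01,'rail')
z=W[...,2]
rb=roi&(z>.048)&(z<.06);rect(rb,.055,'bar')
hd=roi&(z>.085)
n,l,st,c=cv2.connectedComponentsWithStats(hd.astype(np.uint8))
for k in range(1,n):
    if st[k,4]>4:print('head',st[k,4],c[k],ray(s,im,*c[k],.096).round(4),np.nanmean(W[l==k],0).round(3),np.nanmax(z[l==k]))
roi[:]=0;roi[225:255,312:342]=1
m=roi&(abs(R-B)<40)&(R>140);rect(m,.040,'block');print(np.nanmedian(z[m]))
roi[:]=0;roi[183:212,200:262]=1
m=roi&(abs(R-B)<35)&(R>120);P=rect(m,.0875,'handle')
roi[:]=0;roi[85:200,155:290]=1
m=roi&(z>.112)&(z<.13);rect(m,.12,'chesttop')
m=roi&(z>.09)&(z<.112)&(R>150)
rect(m,.108,'front')
roi[:]=0;roi[138:168,215:250]=1
E
```

```text
rail 1946 ((558.0855102539062, -292.22271728515625), (294.76177978515625, 67.6851577758789), 82.04163360595703) [[504.0, -433.0], [571.0, -443.0], [612.0, -151.0], [545.0, -142.0]]
bar 175 ((562.416259765625, -261.9777526855469), (123.79374694824219, 13.691493034362793), 81.55886840820312) [[547.0, -322.0], [560.0, -324.0], [578.0, -202.0], [565.0, -200.0]]
head 72 [365.79166667 193.52777778] [ 0.5733 -0.184   0.096 ] [ 0.574 -0.184  0.095] 0.10059321998446125
head 72 [417.70833333 201.88888889] [ 0.5516 -0.3359  0.096 ] [ 0.552 -0.336  0.094] 0.10024985233670902
head 65 [435.89230769 204.73846154] [ 0.5442 -0.3888  0.096 ] [ 0.544 -0.389  0.094] 0.10059780866221191
block 153 ((444.2654113769531, -73.21734619140625), (40.41368865966797, 35.21046447753906), 27.80424690246582) [[418.0, -67.0], [435.0, -98.0], [470.0, -79.0], [454.0, -48.0]]
0.04106694893780083
handle 209 ((557.3150634765625, 216.15585327148438), (40.24124526977539, 126.14216613769531), 11.710033416748047) [[525.0, 274.0], [550.0, 150.0], [590.0, 158.0], [564.0, 282.0]]
chesttop 8151 ((732.5360717773438, 254.47145080566406), (247.29061889648438, 320.5511474609375), 11.76557445526123) [[579.0, 386.0], [644.0, 72.0], [886.0, 123.0], [821.0, 437.0]]
front 726 ((593.6119995117188, 224.57852172851562), (34.295257568359375, 313.549072265625), 11.715816497802734) [[545.0, 375.0], [609.0, 68.0], [642.0, 75.0], [579.0, 382.0]]
```

Poses so far:

| Item | Position (mm) | Yaw |
|---|---|---|
| Rail heads | (573,-184), (552,-336), (544,-389) | -8.1° |
| Chest handle | mid about (543,214) | +11.7° |
| Block | (444,-73) | 28° |

The head spacing fits stations +104, -52 and -104. First I'll move above the handle, 35 mm to its +y side so the gripper body stays clear of the tin.

```bash
python3 -m inch '[[[0,0,-5.9,32,-36,0,-0.4],[0,0,-5.9,32,-36,0,-0.4],[0,0,-5.9,32,-36,0,-0.4],[0,0,-5.9,32,-36,0,-0.4],[0,0,-5.9,32,-36,0,-0.4],[0,0,-5.9,32,-36,0,-0.4],[0,0,-5.9,32,-36,0,-0.4],[0,0,-5.9,32,-36,0,-0.4],[0,0,-5.9,32,-36,0,-0.4],[0,0,-5.6,30,-40,0,-0.4],[0,0,0,0,0,0,-0.4],[0,0,0,0,0,0,-0.4]]]'
python3 - <<'E'
from h import *
s,im=snap('wrist','w1.png');snap('top','t1.png');R=Rq(s['orientation']);print(np.degrees(np.arctan2(R[1,1],R[0,1])),R[:,2],s['joints'].round(2),s['width']);print(cam(s,im))
E
```

```text
time_s: 1.4
tcp_pos: [0.5369, 0.2471, 0.2385]
orientation: [0.0, 0.632, 0.775, -0.0]
ft_force: [-1.1, 0.4, 0.0]
width: 0.0267
11.535737299329906 [-2.50787653e-04 -3.35694820e-04 -9.99999912e-01] [-0.76  0.45  0.33  1.72 -0.17  1.01 -0.16] 0.026665375978433617
(array([[ 9.79910027e-01,  1.88692826e-01,  6.45860380e-02],
       [ 1.99439981e-01, -9.27398861e-01, -3.16472822e-01],
       [ 1.80867012e-04,  3.22995929e-01, -9.46400336e-01]]), array([0.51967525, 0.33063515, 0.38427373]))
```

View pics/w1.png

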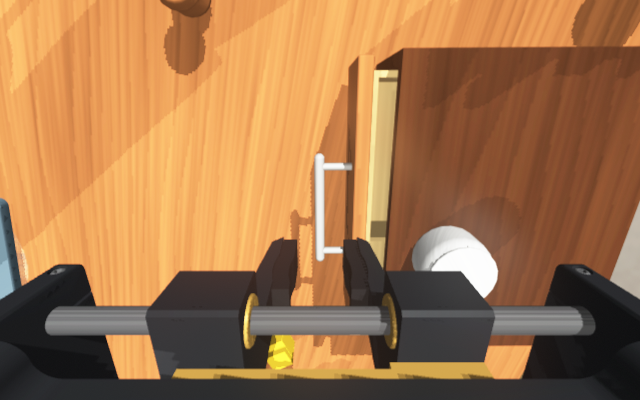

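The wrist view shows the bar handle from (319,155) to (319,260). It lies between the fingers, at (285,265) and (360,265). The tin is at (455,265).

```bash
python3 - <<'E'
from h import *
s=env.sense();im=env.get_image('wrist')
a=ray(s,im,319.5,155,.082);b=ray(s,im,319.5,260,.082);print(a,b,(a+b)/2,np.linalg.norm(a-b),np.degrees(np.arctan2(-(a-b)[0],(a-b)[1])))
c=np.array([np.cos(np.radians(11.7)),np.sin(np.radians(11.7))]);print('dist along chest x from tcp',((a+b)/2-s['tcp_pos'])[:2]@c, 'y',((a+b)/2-s['tcp_pos'])[:2]@[-c[1],c[0]])
W=cloud(s,im);m=(W[...,2]>.125);m[:, :400]=0
m[:200]=0;m[300:]=0
print('tin min',np.nanmin((W[m][:,:2]-s['tcp_pos'][:2])@c),np.nanmax((W[m][:,:2]-s['tcp_pos'][:2])@[-c[1],c[0]]))
E
```

```text
[0.52889689 0.27865469 0.082     ] [0.55500572 0.15319776 0.082     ] [0.5419513  0.21592622 0.082     ] 0.12814488435309002 11.756018269687342
dist along chest x from tcp -0.0005213785387687111 y -0.0343904593671147
tin min 0.02136423162805885 0.0365975432933697
```

```bash
python3 -m inch '[[[0,0,0,0,0,-40,-0.4],[0,0,0,0,0,-40,-0.4],[0,0,0,0,0,-40,-0.4],[0,0,0,0,0,-30,-0.4],[0,0,0,0,0,-21,-0.4],[0,0,0,0,0,0,-0.4],[0,0,0,0,0,0,-1],[0,0,0,0,0,0,-1],[0,0,0,0,0,0,-1],[0,0,0,0,0,0,-1]]]'
python3 -m inch '[[[0,0,0,-14.7,-3,0,-1],[0,0,0,-14.7,-3,0,-1],[0,0,0,-14.7,-3.1,0,-1],[0,0,0,-14.7,-3,0,-1],[0,0,0,-14.7,-3.1,0,-1],[0,0,0,-14.7,-3,0,-1],[0,0,0,-14.7,-3.1,0,-1],[0,0,0,0,0,0,-1],[0,0,0,0,0,0,-1]]]'
```

```text
time_s: 2.55
tcp_pos: [0.5369, 0.2487, 0.0688]
orientation: [0.0, 0.631, 0.775, 0.001]
ft_force: [-0.2, -1.9, 2.5]
width: 0.0097
time_s: 3.45
tcp_pos: [0.4339, 0.2271, 0.0687]
orientation: [0.0, 0.632, 0.775, 0.001]
ft_force: [0.4, -3.2, 6.7]
width: 0.0095
```

```bash
python3 -m inch '[[[0,0,0,-9.8,-2,0,-1],[0,0,0,-9.8,-2,0,-1],[0,0,0,-9.8,-2.1,0,-1],[0,0,0,-9.8,-2,0,-1],[0,0,0,0,0,0,-1],[0,0,0,0,0,0,-1]]]'
```

```text
time_s: 4.05
tcp_pos: [0.3946, 0.2188, 0.0687]
orientation: [0.0, 0.632, 0.775, 0.001]
ft_force: [-0.3, -5.3, 11.8]
width: 0.0099
```

```bash
python3 -m inch '[[[0,0,0,-4.9,-1,0,-1],[0,0,0,-4.9,-1,0,-1],[0,0,0,0,0,0,-1],[0,0,0,0,0,0,-1]]]'
python3 - <<'E'
from h import *
snap('top','t2.png')
E
```

```text
time_s: 4.45
tcp_pos: [0.385, 0.2168, 0.0686]
orientation: [0.0, 0.632, 0.775, 0.001]
ft_force: [-0.6, -4.6, 12.0]
width: 0.0101
```

View pics/t2.png

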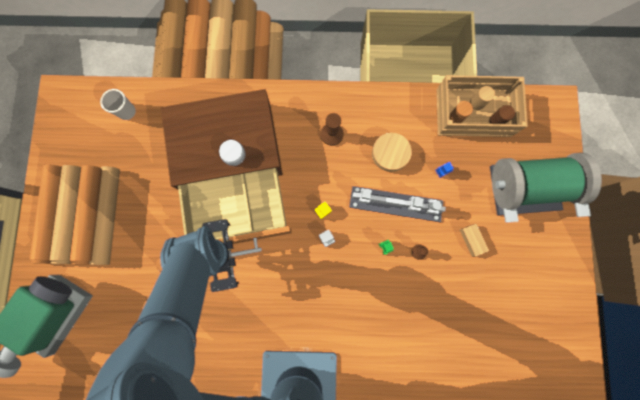

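The drawer is out about 155 mm from where it started, with the divider visible at (248,200). I'll pull a little further to find the stop.

```bash
python3 -m inch '[[[0,0,0,-4.9,-1,0,-1],[0,0,0,-4.9,-1,0,-1],[0,0,0,0,0,0,-1],[0,0,0,0,0,0,-1]]]'
```

```text
time_s: 4.9
tcp_pos: [0.3787, 0.2155, 0.0688]
orientation: [0.002, 0.632, 0.775, 0.004]
ft_force: [9.4, -3.2, -1.4]
width: 0.01
```

```bash
python3 -m inch '[[[0,0,0,1,0,0,-0.4],[0,0,0,0,0,0,-0.4],[0,0,0,0,0,0,-0.4],[0,0,0,0,0,30,-0.4],[0,0,0,0,0,40,-0.4],[0,0,0,0,0,40,-0.4],[0,0,0,0,0,40,-0.4],[0,0,-5,40,-40,0,-0.4],[0,0,-5,40,-40,0,-0.4],[0,0,-5,40,-45,0,-0.4],[0,0,-5,20,-45,0,-0.4],[0,0,0,0,0,0,-0.4]]]'
python3 - <<'E'
from h import *
s,im=snap('top','t3.png')
W=cloud(s,im);z=W[...,2];I=im['img']
c=np.array([np.cos(np.radians(11.7)),np.sin(np.radians(11.7))]);e=np.array([-c[1],c[0]])
h=np.array([.3857,.1818]);X=(W[...,:2]-h)@c;Y=(W[...,:2]-h)@e
m=(z>.017)&(z<.03)&(X>.02)&(X<.25)
for y0 in(-.10,-.05,0.02,.07,.12):
    k=m&(abs(Y-y0)<.01);print(y0,X[k].min(),X[k].max(),np.median(z[k]))
for x0 in (.08,.14,.18):
    r=[]
    k=(abs(X-x0)<.006)
    for y in np.arange(-.17,.17,.005):
        q=z[k&(abs(Y-y)<.0025)];r.append(int(1000*np.nanmedian(q)) if len(q) else -1)
    print(x0,r)
h2=(z>.065)&(z<.10)&(X>-.015)&(X<.012)&(abs(Y)<.1);print('handle',X[h2].mean(),Y[h2].min(),Y[h2].max(),z[h2].max())
E
```

```text
time_s: 6.1
tcp_pos: [0.5019, 0.0556, 0.2181]
orientation: [0.002, 0.76, 0.65, 0.0]
ft_force: [0.2, -0.1, -1.0]
width: 0.0266Traceback (most recent call last):
  File "<stdin>", line 8, in <module>
    return umr_minimum(a, axis, None, out, keepdims, initial, where)
ValueError: zero-size array to reduction operation minimum which has no identity
```

View pics/t3.png

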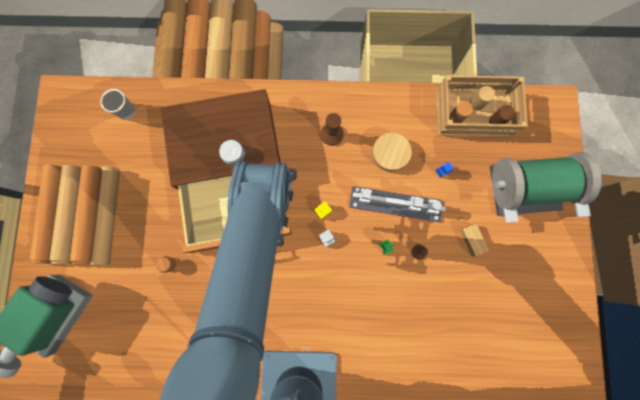

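The arm hides the drawer in this view, so I'll move on above the left stop and measure both from there.

```bash
python3 -m inch '[[[0,0,0,10,-40,0,0],[0,0,0,12,-40,0,0],[0,0,0,12,-40,0,0],[0,0,0,12,-40,0,0],[0,0,0,12,-40,0,0],[0,0,0,12,-40,0,0],[0,0,0,0,0,0,0],[0,0,0,0,0,0,0]]]'
python3 - <<'E'
from h import *
s2,i2=snap('wrist','w4.png')
s,im=snap('top','t4.png')
W=cloud(s,im);z=W[...,2];I=im['img']
c=np.array([np.cos(np.radians(11.7)),np.sin(np.radians(11.7))]);e=np.array([-c[1],c[0]])
h=np.array([.3857,.1818]);X=(W[...,:2]-h)@c;Y=(W[...,:2]-h)@e
for x0 in (.08,.14,.18):
    r=[]
    k=(abs(X-x0)<.006)
    for y in np.arange(-.17,.17,.005):
        q=z[k&(abs(Y-y)<.0025)];r.append(int(1000*np.nanmedian(q)) if len(q) else -1)
    print(x0,r)
for y0 in (-.09,.05):
    r=[]
    k=(abs(Y-y0)<.01)
    for y in np.arange(-.01,.26,.005):
        q=z[k&(abs(X-y)<.0025)];r.append(int(1000*np.nanmedian(q)) if len(q) else -1)
    print(y0,r)
E
```

```text
time_s: 6.95
tcp_pos: [0.5697, -0.177, 0.2172]
orientation: [-0.001, 0.756, 0.654, 0.0]
ft_force: [-0.6, 1.8, 0.5]
width: 0.044
0.08 [0, 0, 0, 1, -1, 40, 98, -1, 22, 21, 21, 24, 23, 22, 23, 22, 23, 20, 22, 24, 21, 22, 22, 24, 21, 33, 73, -1, 23, 20, 24, 22, 21, 23, 22, 22, 22, 25, 22, 21, 21, 24, 21, 22, 23, 22, 21, 22, 22, 22, 23, 24, 24, 21, 23, 22, 25, 24, 22, 22, 21, 23, 67, 97, -1, -1, -1, -1]
0.14 [0, 0, -2, 0, -1, 43, 95, -1, 22, 24, 22, 24, 22, 23, 23, 23, 21, 22, 21, 22, 23, 23, 22, 23, 20, 32, 70, -1, 22, 21, 23, 24, 22, 25, 21, 22, 21, 22, 21, 23, 22, 21, 22, 24, 21, 24, 22, 22, 21, 22, 23, 24, 21, 23, 23, 23, 21, 21, 23, 23, 23, 22, 68, 99, -1, -1, -1, -1]
0.18 [-1, -1, -1, -1, -1, 45, 96, -1, 20, 23, 20, 22, 20, 23, 22, 21, 22, 21, 22, 24, 22, 23, 21, 21, 23, 34, 72, -1, 24, 19, 23, 24, 20, 22, 22, 22, 20, 22, 24, 21, 23, 23, 23, 23, 24, 24, 20, 22, 24, 21, 23, 22, 24, 21, 22, 23, 23, 22, 24, 22, 21, 22, 59, 99, -1, -1, -1, -1]
-0.09 [0, 0, 1, 0, 0, -2, 0, 0, 0, 0, 71, 106, 107, 99, 96, -1, 25, 22, 22, 20, 22, 22, 21, 24, 21, 21, 21, 23, 24, 21, 21, 22, 22, 21, 24, 22, 24, 23, 20, 22, 22, 20, 22, 21, 23, 22, 23, 23, 21, 111, 117, 116, 113, 118]
0.05 [0, 0, 83, 86, 84, 42, 1, 0, 0, 1, 77, 106, 106, 98, 96, -1, 22, 23, 21, 22, 21, 22, 22, 22, 22, 22, 23, 21, 22, 23, 22, 22, 21, 22, 23, 23, 24, 23, 24, 22, 23, 22, 23, 22, 23, 22, 23, 23, 22, 113, 117, 117, 114, 118]
```

View pics/w4.png

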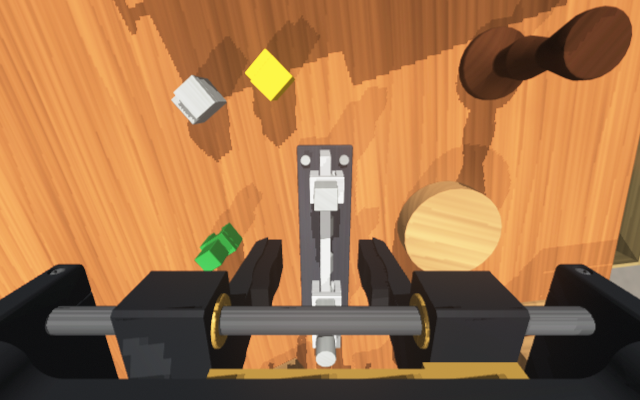

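View pics/t4.png

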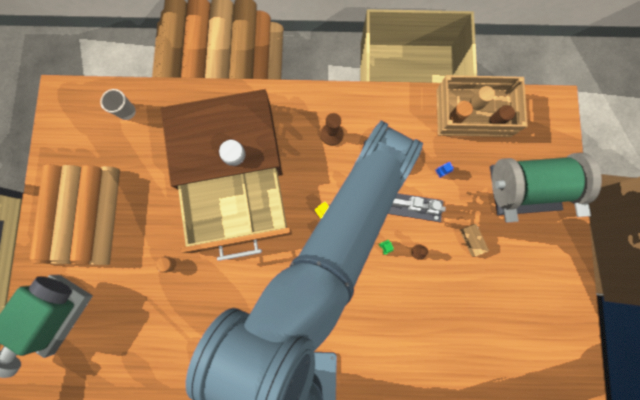

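The wrist view shows the rail's left square stop at (326,195) and a round one at (325,357). The drawer geometry from the cloud agrees: floor at 22 to 23 mm, divider at Y≈-0.042 and 72 mm high, front top at 107 mm. Next I'll refine the left head's position.

```bash
python3 - <<'E'
from h import *
s=env.sense();im=env.get_image('wrist')
W=cloud(s,im);z=W[...,2];u=np.arange(640)
m=(z>.088)&(z<.104);m[:150]=0;m[225:]=0;m[:,:290]=0;m[:,365:]=0
v,uu=np.where(m);print(len(v),uu.min(),uu.max(),v.min(),v.max(),W[m].mean(0))
P=np.array([ray(s,im,a,b,.096)[:2]*1000 for a,b in zip(uu,v)],np.float32);print(cv2.minAreaRect(P))
a=cv2.imread('pics/w4.png')[130:240,260:420];cv2.imwrite('pics/w4z.png',cv2.resize(a,(800,550),interpolation=cv2.INTER_CUBIC))
E
```

```text
575 314 337 187 211 [ 0.57357312 -0.18461847  0.0952047 ]
((573.7528076171875, -183.99069213867188), (25.24437141418457, 23.184038162231445), 81.83309173583984)
```

View pics/w4z.png

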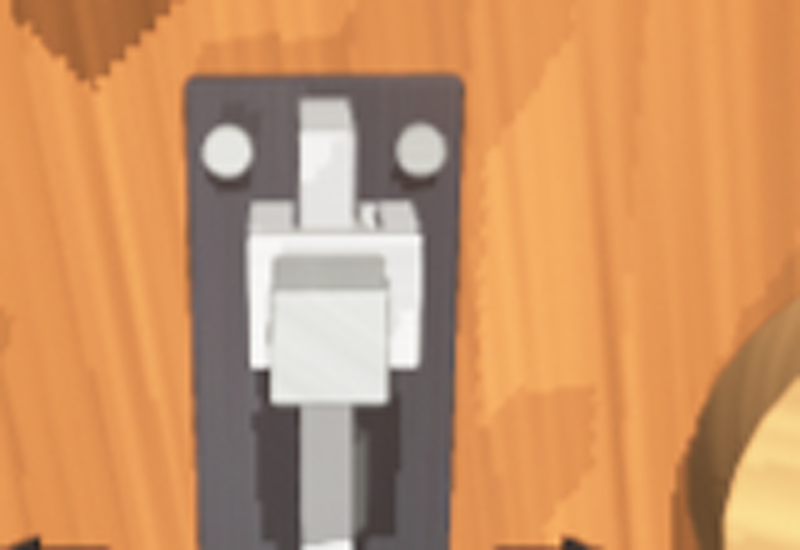

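The left head is at (573.7,-184.0), 25 x 23 mm, with yaw matching the jaw. I'll align, descend and grip.

```bash
python3 -m inch '[[[0,0,0,4,-7,0,0],[0,0,0,0,0,-40,0],[0,0,0,0,0,-40,0],[0,0,0,0,0,-40,0],[0,0,0,0,0,-20,0],[0,0,0,0,0,-8,0],[0,0,0,0,0,0,0],[0,0,0,0,0,0,0],[0,0,0,0,0,0,-1],[0,0,0,0,0,0,-1],[0,0,0,0,0,0,-1],[0,0,0,0,0,0,-1]]]'
```

```text
time_s: 8.3
tcp_pos: [0.5743, -0.1854, 0.0706]
orientation: [0.001, 0.757, 0.654, 0.0]
ft_force: [-0.6, 0.9, 6.1]
width: 0.0239
```

```bash
python3 -m inch '[[[0,0,0,0,0,3,-1],[0,0,0,0,0,3,-1],[0,0,0,0,0,3,-1],[0,0,0,0,0,3,-1],[0,0,0,0,0,4,-1],[0,0,0,0,0,6,-1],[0,0,0,0,0,10,-1],[0,0,0,0,0,20,-1],[0,0,0,0,0,30,-1],[0,0,0,0,0,30,-1],[0,0,0,0,0,0,-1],[0,0,0,0,0,0,-1]]]'
python3 - <<'E'
from h import *
s,im=snap('wrist','w5.png');snap('side','s5.png')
E
```

```text
time_s: 9.5
tcp_pos: [0.5736, -0.1853, 0.1823]
orientation: [0.0, 0.757, 0.654, 0.0]
ft_force: [-0.3, -0.7, -2.6]
width: 0.0238
```

View pics/w5.png

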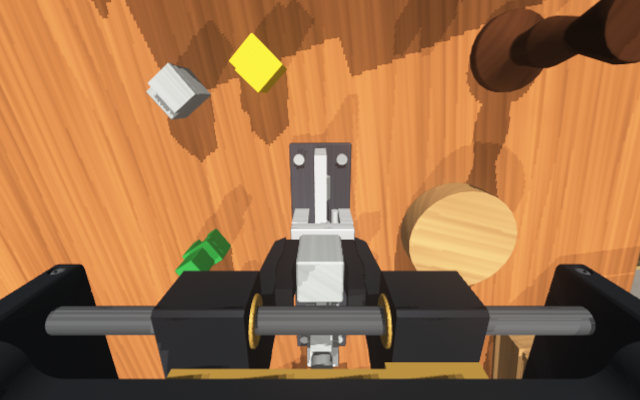

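View pics/s5.png

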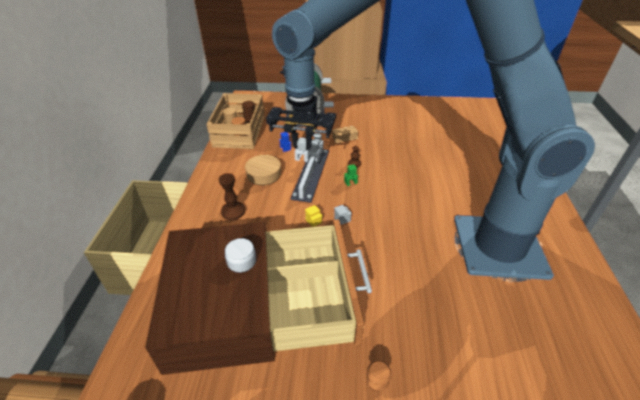

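The square stop is held upright at (320,270) and its station on the rail is empty. I'll carry it over the wide bay, left position.

```bash
python3 -m inch '[[[0,0,2,-8,40,0,-1],[0,0,2,-8,45,0,-1],[0,0,2,-8,45,0,-1],[0,0,2,-8,45,0,-1],[0,0,2,-8,45,0,-1],[0,0,2,-8,45,0,-1],[0,0,2,-8,45,0,-1],[0,0,2,-8,45,0,-1],[0,0,2,-9,45,0,-1],[0,0,2,-10,45,0,-1],[0,0,0,-10,54,0,-1],[0,0,0,0,0,0,-1]]]'
```

```text
time_s: 10.8
tcp_pos: [0.4776, 0.3173, 0.1801]
orientation: [-0.002, 0.627, 0.779, 0.0]
ft_force: [-0.3, 0.9, -2.5]
width: 0.0237
```

```bash
python3 -m inch '[[[0,0,0,3,-3,0,-1],[0,0,0,0,0,-40,-1],[0,0,0,0,0,-40,-1],[0,0,0,0,0,-20,-1],[0,0,0,0,0,-10,-1],[0,0,0,0,0,0,-1],[0,0,0,0,0,0,-1]]]'
python3 - <<'E'
from h import *
s,im=snap('wrist','w6.png')
E
```

```text
time_s: 11.5
tcp_pos: [0.4856, 0.3052, 0.0725]
orientation: [0.0, 0.632, 0.775, 0.0]
ft_force: [1.3, 0.4, -1.2]
width: 0.0237
```

View pics/w6.png

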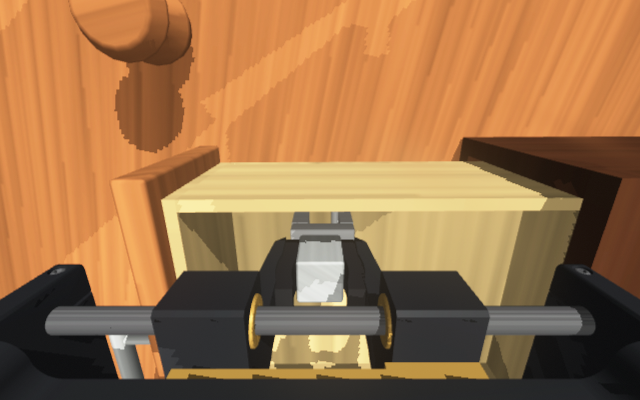

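The stop is well inside the wide bay, with the wall behind it at (320,190). I'll set it down gently.

```bash
python3 -m inch '[[[0,0,0,0,0,-4,-1],[0,0,0,0,0,-4,-1],[0,0,0,0,0,-2,-1],[0,0,0,0,0,0,-1],[0,0,0,0,0,0,-1]]]'
```

```text
time_s: 12.05
tcp_pos: [0.4857, 0.3063, 0.0626]
orientation: [0.0, 0.632, 0.775, 0.001]
ft_force: [1.4, 0.4, 5.7]
width: 0.0239
```

```bash
python3 -m inch '[[[0,0,0,0,0,0,-0.5],[0,0,0,0,0,0,-0.2],[0,0,0,0,0,0,0],[0,0,0,0,0,0,0],[0,0,0,0,0,10,0],[0,0,0,0,0,35,0],[0,0,0,0,0,40,0],[0,0,0,0,0,40,0],[0,0,0,0,0,30,0],[0,0,-2,6,-40,0,0],[0,0,-2,6,-45,0,0],[0,0,-2,6,-45,0,0]]]'
python3 -m inch '[[[0,0,-2,5,-45,0,0],[0,0,-2,5,-45,0,0],[0,0,-2,5,-45,0,0],[0,0,-2,5,-45,0,0],[0,0,-2,5,-45,0,0],[0,0,-2,5,-45,0,0],[0,0,-2,5,-45,0,0],[0,0,0,5,-45,0,0],[0,0,0,5,-45,0,0],[0,0,0,5,-45,0,0],[0,0,0,0,0,0,0],[0,0,0,0,0,0,0]]]'
python3 - <<'E'
from h import *
s,im=snap('wrist','w7.png');snap('top','t7.png');print(s['tcp_pos'])
W=cloud(s,im);z=W[...,2]
m=(z>.088)&(z<.104);m[:,:290]=0;m[:,365:]=0;m[230:]=0
n,l,st,c=cv2.connectedComponentsWithStats(m.astype(np.uint8))
for k in range(1,n):
    if st[k,4]>50:
        v,u=np.where(l==k);P=np.array([ray(s,im,a,b,.096)[:2]*1000 for a,b in zip(u,v)],np.float32);print(c[k],cv2.minAreaRect(P))
E
```

```text
time_s: 13.25
tcp_pos: [0.5026, 0.1747, 0.2177]
orientation: [0.0, 0.671, 0.741, 0.001]
ft_force: [0.1, 0.0, -0.3]
width: 0.0441
time_s: 14.45
tcp_pos: [0.5521, -0.2751, 0.217]
orientation: [-0.0, 0.757, 0.653, -0.0]
ft_force: [-0.0, 0.4, -0.0]
width: 0.044
[ 0.55205757 -0.2751229   0.21699536]
```

View pics/w7.png

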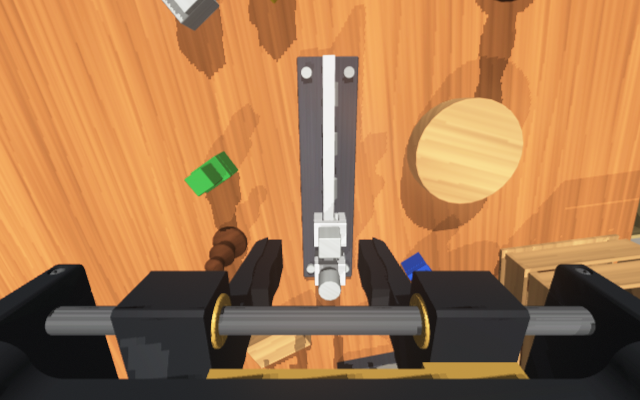

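View pics/t7.png

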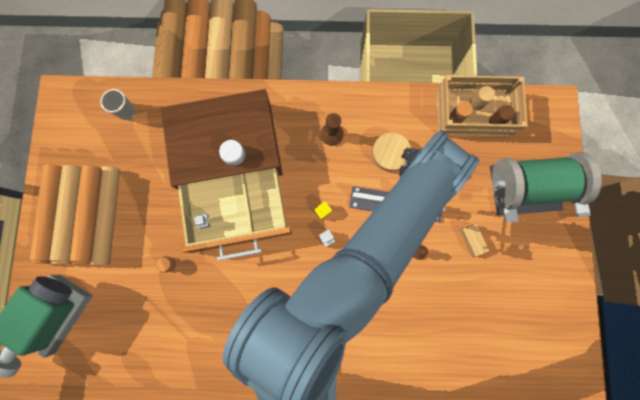

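The first stop stands in the wide bay at (201,221) in the top view. The wrist view shows the next square head at (329,242) and the round one at (329,289).

```bash
python3 - <<'E'
from h import *
s=env.sense();im=env.get_image('wrist');print(s['tcp_pos'])
W=cloud(s,im);z=W[...,2]
m=(z>.091)&(z<.104);m[:,:305]=0;m[:,352:]=0;m[300:]=0
n,l,st,c=cv2.connectedComponentsWithStats(m.astype(np.uint8))
for k in range(1,n):
    if st[k,4]>30:
        v,u=np.where(l==k);P=np.array([ray(s,im,a,b,.096)[:2]*1000 for a,b in zip(u,v)],np.float32);print(c[k],cv2.minAreaRect(P),st[k,4])
E
```

```text
[ 0.55282773 -0.27239684  0.21674062]
[328.41127349 249.56367432] ((551.7767944335938, -337.189208984375), (25.432701110839844, 22.9945125579834), 82.96724700927734) 479
[328.         291.02272727] ((544.8750610351562, -387.4690246582031), (23.795127868652344, 24.612548828125), 81.72220611572266) 352
```

```bash
python3 -m inch '[[[0,0,0,-1,-32,0,0],[0,0,0,0,-32,0,0],[0,0,0,0,0,-20,0],[0,0,0,0,0,-30,0],[0,0,0,0,0,-30,0],[0,0,0,0,0,0,0],[0,0,0,0,0,0,0],[0,0,0,0,0,0,0]]]'
```

```text
time_s: 15.4
tcp_pos: [0.5528, -0.3382, 0.1387]
orientation: [0.001, 0.756, 0.654, 0.001]
ft_force: [1.1, -0.7, 0.1]
width: 0.0442
```

```bash
python3 -m inch '[[[0,0,0,-1,1,-30,0],[0,0,0,0,0,-30,0],[0,0,0,0,0,-8,0],[0,0,0,0,0,0,0],[0,0,0,0,0,0,0],[0,0,0,0,0,0,-1],[0,0,0,0,0,0,-1],[0,0,0,0,0,0,-1],[0,0,0,0,0,0,-1]]]'
```

```text
time_s: 16.3
tcp_pos: [0.5514, -0.3375, 0.0697]
orientation: [0.001, 0.757, 0.654, 0.0]
ft_force: [0.9, 0.3, 5.8]
width: 0.0234
```

```bash
python3 -m inch '[[[0,0,0,0,0,3,-1],[0,0,0,0,0,3,-1],[0,0,0,0,0,3,-1],[0,0,0,0,0,3,-1],[0,0,0,0,0,4,-1],[0,0,0,0,0,6,-1],[0,0,0,0,0,10,-1],[0,0,0,0,0,20,-1],[0,0,0,0,0,30,-1],[0,0,0,0,0,30,-1],[0,0,0,0,0,0,-1],[0,0,0,0,0,0,-1]]]'
python3 - <<'E'
from h import *
s,im=snap('wrist','w8.png')
E
```

```text
time_s: 17.5
tcp_pos: [0.5502, -0.3373, 0.1814]
orientation: [0.0, 0.757, 0.654, 0.0]
ft_force: [-0.2, -0.3, -1.8]
width: 0.024
```

View pics/w8.png

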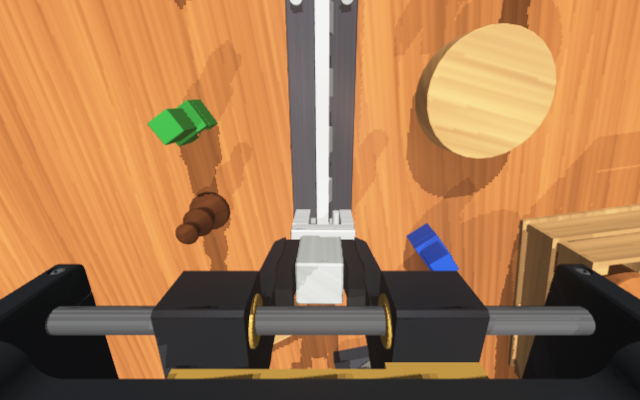

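The second square stop is held upright at (320,270). I'll carry it to the middle of the wide bay.

```bash
python3 -m inch '[[[0,0,2,-4,40,0,-1],[0,0,2,-4,45,0,-1],[0,0,2,-4,45,0,-1],[0,0,2,-4,45,0,-1],[0,0,2,-4,45,0,-1],[0,0,2,-4,45,0,-1],[0,0,2,-4,45,0,-1],[0,0,2,-4,45,0,-1],[0,0,2,-4,45,0,-1],[0,0,2,-4,45,0,-1],[0,0,0,-4,45,0,-1],[0,0,0,-4,45,0,-1]]]'
python3 -m inch '[[[0,0,0,-4,30,0,-1],[0,0,0,-4,20,0,-1],[0,0,0,0,0,0,-1],[0,0,0,0,0,0,-1],[0,0,0,0,0,0,-1]]]'
```

```text
time_s: 18.75
tcp_pos: [0.501, 0.1992, 0.1796]
orientation: [-0.001, 0.632, 0.775, -0.001]
ft_force: [1.3, -0.2, -2.0]
width: 0.0239
time_s: 19.25
tcp_pos: [0.4946, 0.2458, 0.1802]
orientation: [0.0, 0.633, 0.775, -0.001]
ft_force: [1.2, 0.1, -1.6]
width: 0.024
```

```bash
python3 -m inch '[[[0,0,0,0,2,-40,-1],[0,0,0,0,0,-40,-1],[0,0,0,0,0,-20,-1],[0,0,0,0,0,-10,-1],[0,0,0,0,0,-4,-1],[0,0,0,0,0,-3,-1],[0,0,0,0,0,0,-1],[0,0,0,0,0,0,-1]]]'
```

```text
time_s: 20.05
tcp_pos: [0.4953, 0.2501, 0.0647]
orientation: [0.0, 0.632, 0.775, 0.001]
ft_force: [-0.4, 0.0, -2.2]
width: 0.0239
```

```bash
python3 -m inch '[[[0,0,0,0,0,-2,-1],[0,0,0,0,0,-2,-1],[0,0,0,0,0,0,-1],[0,0,0,0,0,0,-1]]]'
```

```text
time_s: 20.45
tcp_pos: [0.4965, 0.2506, 0.0614]
orientation: [0.001, 0.632, 0.775, 0.002]
ft_force: [0.3, -0.7, 9.6]
width: 0.0236
```

```bash
python3 -m inch '[[[0,0,0,0,0,0,-0.5],[0,0,0,0,0,0,-0.2],[0,0,0,0,0,0,0],[0,0,0,0,0,0,0],[0,0,0,0,0,10,0],[0,0,0,0,0,35,0],[0,0,0,0,0,40,0],[0,0,0,0,0,40,0],[0,0,0,0,0,30,0],[0,0,-2,4,-40,0,0],[0,0,-2,4,-45,0,0],[0,0,-2,4,-45,0,0]]]'
python3 -m inch '[[[0,0,-2,3,-45,0,0],[0,0,-2,3,-45,0,0],[0,0,-2,3,-45,0,0],[0,0,-2,3,-45,0,0],[0,0,-2,3,-45,0,0],[0,0,-2,3,-45,0,0],[0,0,-2,3,-45,0,0],[0,0,0,3,-45,0,0],[0,0,0,3,-45,0,0],[0,0,0,3,-45,0,0],[0,0,0,0,0,0,0],[0,0,0,0,0,0,0]]]'
python3 - <<'E'
from h import *
s=env.sense();s,im=snap('wrist','w9.png');snap('top','t9.png');print(s['tcp_pos'])
W=cloud(s,im);z=W[...,2]
m=(z>.091)&(z<.104);m[:,:305]=0;m[:,352:]=0;m[300:]=0
n,l,st,c=cv2.connectedComponentsWithStats(m.astype(np.uint8))
for k in range(1,n):
    if st[k,4]>30:
        v,u=np.where(l==k);P=np.array([ray(s,im,a,b,.096)[:2]*1000 for a,b in zip(u,v)],np.float32);print(c[k],cv2.minAreaRect(P),st[k,4])
E
```

```text
time_s: 21.65
tcp_pos: [0.5066, 0.1187, 0.2156]
orientation: [0.0, 0.671, 0.741, 0.001]
ft_force: [0.9, -0.7, -0.2]
width: 0.0443
time_s: 22.85
tcp_pos: [0.5359, -0.3311, 0.2149]
orientation: [-0.0, 0.757, 0.653, -0.0]
ft_force: [0.2, 0.9, 0.1]
width: 0.0441
[ 0.5359015  -0.33110974  0.21494711]
[336.67120181 244.2244898 ] ((544.7086181640625, -390.1094665527344), (25.690174102783203, 25.024215698242188), 81.82562255859375) 441
```

View pics/w9.png

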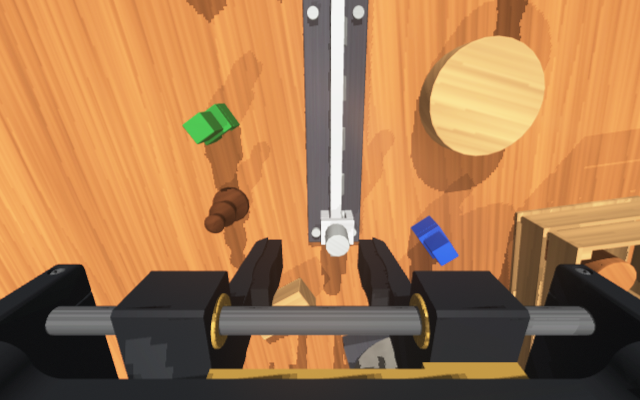

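View pics/t9.png

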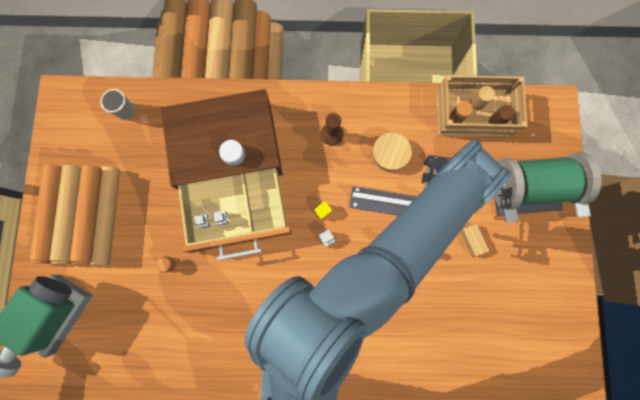

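Both square stops stand in the wide bay, at (201,221) and (221,217). The round head is at (544.6,-389.5). I'll go over it.

```bash
python3 -m inch '[[[0,0,0,5,-30,0,0],[0,0,0,4,-28,0,0],[0,0,0,0,0,-20,0],[0,0,0,0,0,-30,0],[0,0,0,0,0,-30,0],[0,0,0,0,0,0,0],[0,0,0,0,0,0,0],[0,0,0,0,0,0,0]]]'
```

```text
time_s: 23.75
tcp_pos: [0.5468, -0.3882, 0.1368]
orientation: [0.001, 0.756, 0.654, 0.0]
ft_force: [0.3, 0.3, 0.6]
width: 0.0441
```

```bash
python3 -m inch '[[[0,0,0,-2,-1,-30,0],[0,0,0,0,0,-30,0],[0,0,0,0,0,-7,0],[0,0,0,0,0,0,0],[0,0,0,0,0,0,0],[0,0,0,0,0,0,-1],[0,0,0,0,0,0,-1],[0,0,0,0,0,0,-1],[0,0,0,0,0,0,-1]]]'
python3 -m inch '[[[0,0,0,0,0,3,-1],[0,0,0,0,0,3,-1],[0,0,0,0,0,3,-1],[0,0,0,0,0,3,-1],[0,0,0,0,0,4,-1],[0,0,0,0,0,6,-1],[0,0,0,0,0,10,-1],[0,0,0,0,0,20,-1],[0,0,0,0,0,30,-1],[0,0,0,0,0,30,-1],[0,0,0,0,0,0,-1],[0,0,0,0,0,0,-1]]]'
python3 - <<'E'
from h import *
s,im=snap('wrist','w10.png')
E
```

```text
time_s: 24.65
tcp_pos: [0.5444, -0.3896, 0.0688]
orientation: [0.001, 0.757, 0.654, 0.0]
ft_force: [0.1, 0.3, 6.2]
width: 0.0253
time_s: 25.85
tcp_pos: [0.5432, -0.3894, 0.1805]
orientation: [0.0, 0.757, 0.654, 0.0]
ft_force: [-0.9, 0.3, -2.0]
width: 0.0254
```

View pics/w10.png

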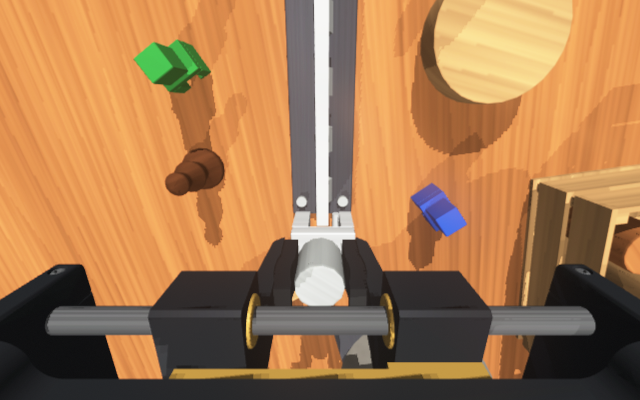

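The round stop is held upright at (320,270) and the bar behind it is clear. I'll carry it to the narrow bay.

```bash
python3 -m inch '[[[0,0,2,-2,40,0,-1],[0,0,2,-2,45,0,-1],[0,0,2,-2,45,0,-1],[0,0,2,-2,45,0,-1],[0,0,2,-2,45,0,-1],[0,0,2,-2,45,0,-1],[0,0,2,-2,45,0,-1],[0,0,2,-2,45,0,-1],[0,0,2,-2,45,0,-1],[0,0,2,-2,45,0,-1],[0,0,0,-1,40,0,-1],[0,0,0,0,21,0,-1]]]'
python3 -m inch '[[[0,0,0,0,0,0,-1],[0,0,0,0,0,0,-1],[0,0,0,0,0,0,-1]]]'
```

```text
time_s: 27.1
tcp_pos: [0.5208, 0.121, 0.1783]
orientation: [-0.001, 0.63, 0.777, -0.001]
ft_force: [0.4, -0.4, -1.0]
width: 0.0252
time_s: 27.4
tcp_pos: [0.5222, 0.1149, 0.1792]
orientation: [-0.0, 0.633, 0.775, -0.001]
ft_force: [-0.2, 0.0, -1.5]
width: 0.0254
```

```bash
python3 -m inch '[[[0,0,0,0,0,-40,-1],[0,0,0,0,0,-40,-1],[0,0,0,0,0,-20,-1],[0,0,0,0,0,-10,-1],[0,0,0,0,0,-4,-1],[0,0,0,0,0,-2,-1],[0,0,0,0,0,0,-1],[0,0,0,0,0,0,-1]]]'
```

```text
time_s: 28.2
tcp_pos: [0.5233, 0.117, 0.0647]
orientation: [0.0, 0.632, 0.775, 0.001]
ft_force: [-0.3, 0.3, -1.0]
width: 0.0252
```

```bash
python3 -m inch '[[[0,0,0,0,0,-2,-1],[0,0,0,0,0,-1.5,-1],[0,0,0,0,0,0,-1],[0,0,0,0,0,0,-1]]]'
```

```text
time_s: 28.6
tcp_pos: [0.5234, 0.1171, 0.0609]
orientation: [0.0, 0.632, 0.775, 0.001]
ft_force: [-0.2, -0.5, 5.7]
width: 0.0251
```

```bash
python3 -m inch '[[[0,0,0,0,0,0,-0.5],[0,0,0,0,0,0,-0.2],[0,0,0,0,0,0,0],[0,0,0,0,0,0,0],[0,0,0,0,0,10,0],[0,0,0,0,0,35,0],[0,0,0,0,0,40,0],[0,0,0,0,0,40,0],[0,0,0,0,0,30,0],[0,0,0,-20,-35,0,0.4],[0,0,0,-20,-35,0,0.4],[0,0,0,-20,-35,0,0.4]]]'
python3 - <<'E'
from h import *
s,im=snap('wrist','w11.png');snap('top','t11.png');print(s['tcp_pos'])
E
```

```text
time_s: 29.8
tcp_pos: [0.4618, 0.0107, 0.216]
orientation: [0.0, 0.631, 0.775, 0.0]
ft_force: [0.8, -0.5, 0.6]
width: 0.0616
[0.46183752 0.01074579 0.21595528]
```

View pics/w11.png

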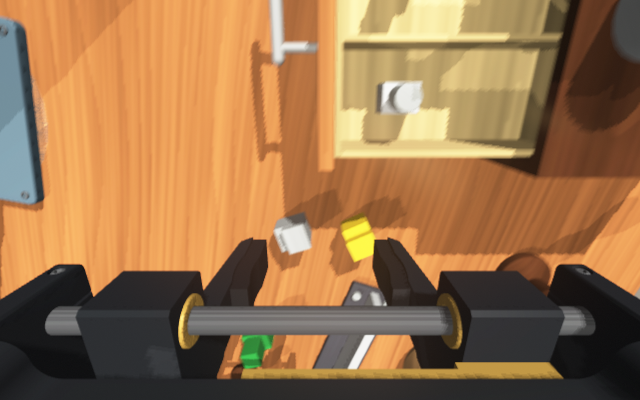

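View pics/t11.png

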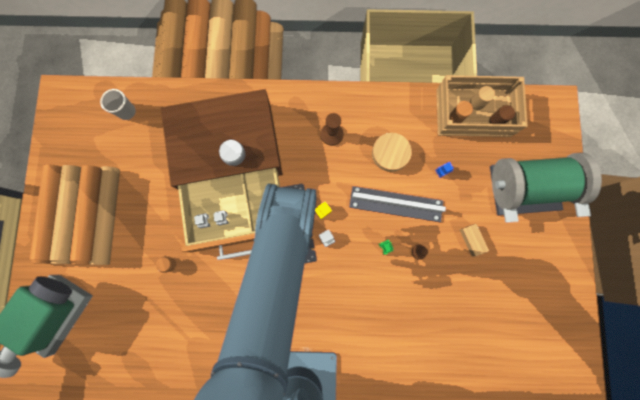

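The round stop stands in the narrow bay at (400,97) and the rail is bare. The block is at (293,234), and the yellow decoy at (358,238) is close by. I'll measure both.

```bash
python3 - <<'E'
from h import *
s=env.sense();im=env.get_image('wrist');I=im['img'].astype(int);W=cloud(s,im);z=W[...,2]
a=cv2.imread('pics/w11.png')[200:275,255:395];cv2.imwrite('pics/w11z.png',cv2.resize(a,None,fx=5,fy=5,interpolation=cv2.INTER_CUBIC))
def f(m,h,n):
    v,u=np.where(m);P=np.array([ray(s,im,a,b,h)[:2]*1000 for a,b in zip(u,v)],np.float32);r=cv2.minAreaRect(P);print(n,len(u),r,cv2.boxPoints(r).round().tolist())
roi=np.zeros(z.shape,bool);roi[200:265,270:318]=1
f(roi&(z>.040)&(z<.050),.044,'step')
f(roi&(z>.030)&(z<.050),.040,'top all')
m=roi&(z>.030)&(z<.0385)&(abs(I[...,0]-I[...,2])<50);f(m,.034,'ledge')
roi[:]=0;roi[205:270,335:380]=1
m=roi&(z>.02)&(I[...,2]<120)&(I[...,0]>150);f(m,.04,'yellow')
E
```

```text
step 599 ((449.2820739746094, -69.03170776367188), (28.539278030395508, 35.3839111328125), 29.212453842163086) [[428.0, -61.0], [445.0, -91.0], [470.0, -78.0], [453.0, -47.0]]
top all 863 ((445.3982849121094, -71.00578308105469), (39.50071716308594, 39.661094665527344), 29.772571563720703) [[418.0, -64.0], [438.0, -98.0], [472.0, -78.0], [453.0, -44.0]]
ledge 240 ((444.1219482421875, -71.18695068359375), (40.11627197265625, 34.06511306762695), 30.941709518432617) [[418.0, -67.0], [436.0, -96.0], [470.0, -75.0], [453.0, -46.0]]
yellow 925 ((534.0875244140625, -64.65599822998047), (34.42045974731445, 72.23980712890625), 36.723140716552734) [[499.0, -46.0], [542.0, -104.0], [569.0, -83.0], [526.0, -25.0]]
```

View pics/w11z.png

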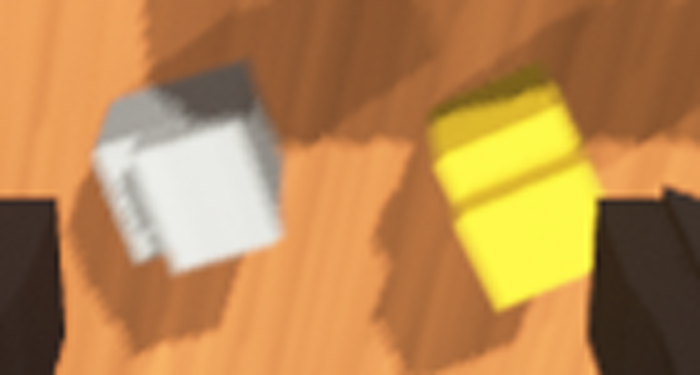

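The block's step centre is (449,-69) at yaw 29°, so the block centre is about (444,-72). I'll turn the jaw to -61° and come over it.

```bash
python3 -m inch '[[[0,0,-8,-2,-10,0,0.4],[0,0,-8,-2,-10,0,0.4],[0,0,-8,-2,-10,0,0.4],[0,0,-8,-2,-10,0,0.4],[0,0,-8,-2,-10,0,0.4],[0,0,-8,-2,-10,0,0.4],[0,0,-8,-2,-10,0,0.4],[0,0,-8,0,-6,0,0.4],[0,0,-8,0,0,0,0.4],[0,0,0,0,0,0,0.4],[0,0,0,0,0,0,0.4],[0,0,0,0,0,0,0.4]]]'
python3 - <<'E'
from h import *
s,im=snap('wrist','w12.png');R=Rq(s['orientation']);print(s['tcp_pos'],np.degrees(np.arctan2(R[1,1],R[0,1])))
E
```

```text
time_s: 31.15
tcp_pos: [0.4489, -0.0636, 0.2153]
orientation: [-0.0, 0.966, 0.258, 0.0]
ft_force: [0.8, 0.2, 0.2]
width: 0.0617
[ 0.44891463 -0.06356696  0.21530034] -60.12108121049772
```

View pics/w12.png

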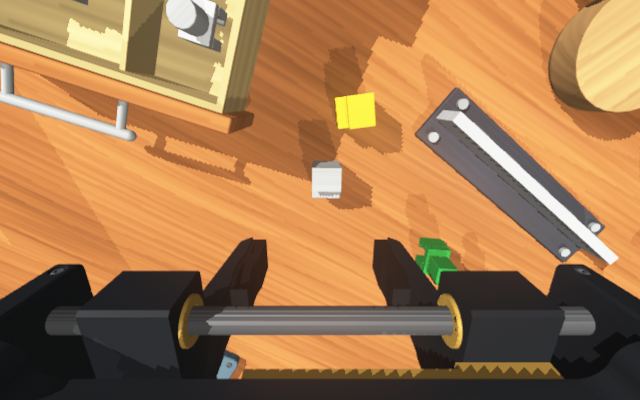

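```bash
python3 - <<'E'
from h import *
s=env.sense();im=env.get_image('wrist');W=cloud(s,im);z=W[...,2];print(s['tcp_pos'])
roi=np.zeros(z.shape,bool);roi[150:205,305:350]=1
m=roi&(z>.040)&(z<.050);v,u=np.where(m);P=np.array([ray(s,im,a,b,.044)[:2]*1000 for a,b in zip(u,v)],np.float32);print(cv2.minAreaRect(P))
E
python3 -m inch '[[[0,0,0,-2,-4,-20,0.4],[0,0,0,-2,-4,-40,0.4],[0,0,0,0,0,-40,0.4],[0,0,0,0,0,-30,0.4],[0,0,0,0,0,0,0.4],[0,0,0,0,0,0,0.4],[0,0,0,0,0,0,0.4]]]'
```

```text
[ 0.44881409 -0.06371055  0.2152879 ]
((450.7993469238281, -69.74215698242188), (27.378252029418945, 32.68073272705078), 29.79783821105957)
time_s: 31.95
tcp_pos: [0.4458, -0.0723, 0.0867]
orientation: [0.0, 0.967, 0.256, 0.001]
ft_force: [-0.1, 0.1, 0.1]
width: 0.0616
```

```bash
python3 -m inch '[[[0,0,0,0,0,-30,0.4],[0,0,0,0,0,-25,0.4],[0,0,0,0,0,-8,0.4],[0,0,0,0,0,0,0.4],[0,0,0,0,0,0,0.4],[0,0,0,0,0,0,-1],[0,0,0,0,0,0,-1],[0,0,0,0,0,0,-1],[0,0,0,0,0,0,-1]]]'
```

```text
time_s: 32.85
tcp_pos: [0.4452, -0.0724, 0.0226]
orientation: [0.0, 0.967, 0.256, 0.001]
ft_force: [0.2, -0.9, 4.3]
width: 0.0339
```

```bash
python3 -m inch '[[[0,0,0,0,0,10,-1],[0,0,0,0,0,30,-1],[0,0,0,0,0,40,-1],[0,0,0,0,0,40,-1],[0,0,0,0,0,38,-1],[0,0,-3,13,40,0,-1],[0,0,-3,13,43,0,-1],[0,0,-3,13,43,0,-1],[0,0,-3,13,43,0,-1],[0,0,-3,13,43,0,-1],[0,0,-3,14,43,0,-1],[0,0,0,14,43,0,-1]]]'
python3 -m inch '[[[0,0,0,14,42,0,-1],[0,0,0,0,0,0,-1],[0,0,0,0,0,0,-1],[0,0,0,0,0,0,-1],[0,0,0,0,0,0,-1]]]'
python3 - <<'E'
from h import *
s,im=snap('wrist','w13.png');R=Rq(s['orientation']);print(s['tcp_pos'],np.degrees(np.arctan2(R[1,1],R[0,1])))
E
```

```text
time_s: 34.05
tcp_pos: [0.537, 0.2277, 0.1804]
orientation: [0.0, 0.995, 0.101, -0.001]
ft_force: [0.3, 0.3, -2.9]
width: 0.0335
time_s: 34.55
tcp_pos: [0.5513, 0.2661, 0.1805]
orientation: [0.0, 0.995, 0.1, -0.0]
ft_force: [0.8, -0.7, -2.6]
width: 0.0337
[0.5513185  0.26607442 0.18048954] -78.48691115538026
```

View pics/w13.png

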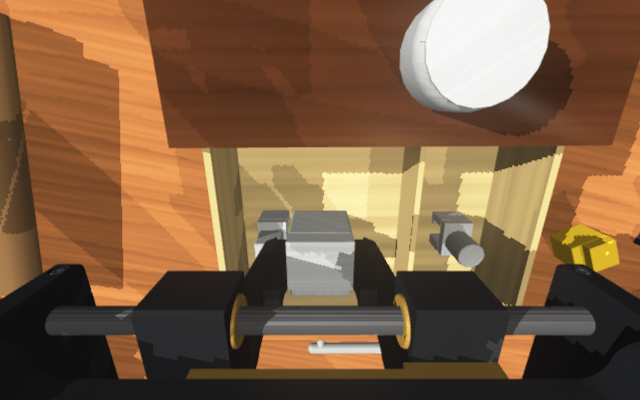

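The block hangs at (320,250) over the wide bay, clear of the stop at (272,225) and behind the stop row. The tin is at (475,50), clear of the gripper. I'll lower it.

```bash
python3 -m inch '[[[0,0,0,0,0,-30,-1],[0,0,0,0,0,-40,-1],[0,0,0,0,0,-40,-1],[0,0,0,0,0,-15,-1],[0,0,0,0,0,-5,-1],[0,0,0,0,0,0,-1],[0,0,0,0,0,0,-1]]]'
```

```text
time_s: 35.3
tcp_pos: [0.553, 0.2681, 0.0521]
orientation: [-0.0, 0.995, 0.101, 0.001]
ft_force: [-0.5, -0.5, -1.8]
width: 0.0337
```

```bash
python3 -m inch '[[[0,0,0,0,0,-3,-1],[0,0,0,0,0,-2,-1],[0,0,0,0,0,0,-1],[0,0,0,0,0,0,-1]]]'
```

```text
time_s: 35.7
tcp_pos: [0.5519, 0.2682, 0.0457]
orientation: [-0.0, 0.995, 0.102, 0.0]
ft_force: [-1.5, 1.7, 0.9]
width: 0.0335
```

```bash
python3 -m inch '[[[0,0,0,0,0,-1,-1],[0,0,0,0,0,0,-1],[0,0,0,0,0,0,-0.1],[0,0,0,0,0,0,0.2],[0,0,0,0,0,0,0.2],[0,0,0,0,0,10,0.2],[0,0,0,0,0,30,0.2],[0,0,0,0,0,40,0.2],[0,0,0,0,0,40,0.2],[0,0,0,0,0,40,0.2],[0,0,0,0,0,0,-1],[0,0,0,0,0,0,-1]]]'
python3 - <<'E'
from h import *
s,im=snap('wrist','w14.png');print(s['tcp_pos'])
W=cloud(s,im)
E
```

```text
time_s: 36.9
tcp_pos: [0.5518, 0.2681, 0.2052]
orientation: [-0.001, 0.995, 0.102, 0.001]
ft_force: [-0.9, -0.4, 0.4]
width: 0.0389
[0.55182294 0.26808502 0.20520733]
```

View pics/w14.png

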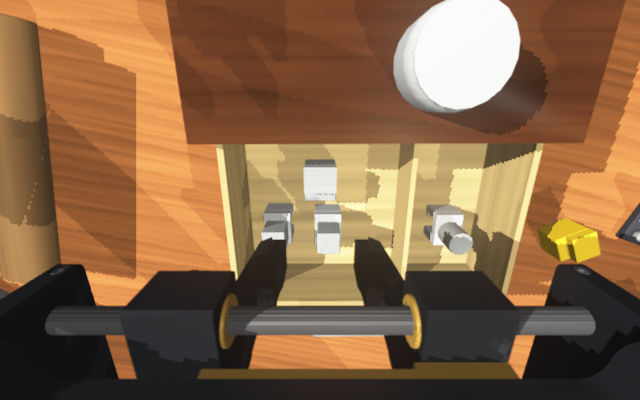

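All of it is stowed upright: block at (320,180), squares at (275,225) and (328,225), round at (450,228) in the narrow bay. To shut the drawer, I'll pinch the handle again as before and push most of the way. For the last stretch I'll push with closed fingers and the body turned, to keep clear of the tin.

```bash
python3 -m inch '[[[0,0,8.2,-16,-5,0,-0.4],[0,0,8.2,-16,-5,0,-0.4],[0,0,8.2,-16,-5,0,-0.4],[0,0,8.2,-16,-5,0,-0.4],[0,0,8.2,-16,-5,0,-0.4],[0,0,8.2,-16,-5,0,-0.4],[0,0,8.2,-16,-5,0,-0.4],[0,0,8.2,-16,-5,0,-0.4],[0,0,8.2,-16,-5,0,-0.4],[0,0,8.2,-16,-5,0,-0.4],[0,0,8.2,-12,-2,0,-0.4],[0,0,0,0,0,0,-0.4]]]'
python3 -m inch '[[[0,0,0,0,0,0,-0.4],[0,0,0,0,0,0,-0.4],[0,0,0,0,0,0,-0.4]]]'
python3 - <<'E'
from h import *
s,im=snap('wrist','w15.png');R=Rq(s['orientation']);print(s['tcp_pos'],np.degrees(np.arctan2(R[1,1],R[0,1])))
E
```

```text
time_s: 38.15
tcp_pos: [0.3773, 0.2151, 0.2031]
orientation: [-0.001, 0.629, 0.777, -0.002]
ft_force: [-0.3, -0.2, -0.1]
width: 0.0267
time_s: 38.45
tcp_pos: [0.3801, 0.2159, 0.204]
orientation: [0.0, 0.631, 0.776, -0.0]
ft_force: [0.4, 0.4, 0.0]
width: 0.0264
[0.38014647 0.21587241 0.20404377] 11.747515690092216
```

View pics/w15.png

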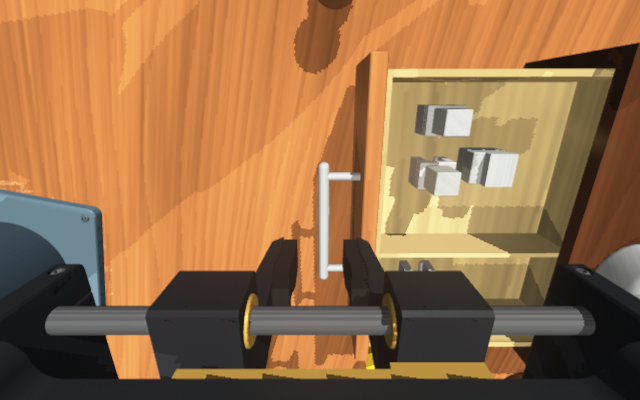

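The handle, at column 324, lies between the fingers, and everything is inside. I'll descend and pinch.

```bash
python3 -m inch '[[[0,0,0,2,0,-30,-0.4],[0,0,0,0,0,-40,-0.4],[0,0,0,0,0,-40,-0.4],[0,0,0,0,0,-25,-0.4],[0,0,0,0,0,0,-0.4],[0,0,0,0,0,0,-0.4],[0,0,0,0,0,0,-1],[0,0,0,0,0,0,-1],[0,0,0,0,0,0,-1],[0,0,0,0,0,0,-1]]]'
```

```text
time_s: 39.5
tcp_pos: [0.3825, 0.2162, 0.0704]
orientation: [0.0, 0.63, 0.776, 0.001]
ft_force: [-0.1, -2.1, 9.5]
width: 0.01
```

```bash
python3 -m inch '[[[0,0,0,3.9,0.8,0,-1],[0,0,0,7.8,1.6,0,-1],[0,0,0,10.8,2.2,0,-1],[0,0,0,10.8,2.2,0,-1],[0,0,0,10.8,2.2,0,-1],[0,0,0,10.8,2.2,0,-1],[0,0,0,10.8,2.2,0,-1],[0,0,0,10.8,2.2,0,-1],[0,0,0,10.8,2.2,0,-1],[0,0,0,7.8,1.6,0,-1],[0,0,0,3.9,0.8,0,-1],[0,0,0,0,0,0,-1]]]'
```

```text
time_s: 40.7
tcp_pos: [0.4822, 0.2371, 0.0705]
orientation: [0.001, 0.63, 0.776, 0.002]
ft_force: [0.5, 0.8, 6.7]
width: 0.0099
```

```bash
python3 -m inch '[[[0,0,0,3.9,0.8,0,-1],[0,0,0,7.8,1.6,0,-1],[0,0,0,7.8,1.6,0,-1],[0,0,0,7.8,1.6,0,-1],[0,0,0,7.8,1.6,0,-1],[0,0,0,3.9,0.8,0,-1],[0,0,0,0,0,0,-1],[0,0,0,0,0,0,-1]]]'
python3 - <<'E'
from h import *
snap('top','t16.png');snap('side','s16.png')
E
```

```text
time_s: 41.5
tcp_pos: [0.5208, 0.2452, 0.0705]
orientation: [0.0, 0.63, 0.776, 0.002]
ft_force: [1.2, 1.3, 5.7]
width: 0.0102
```

View pics/s16.png

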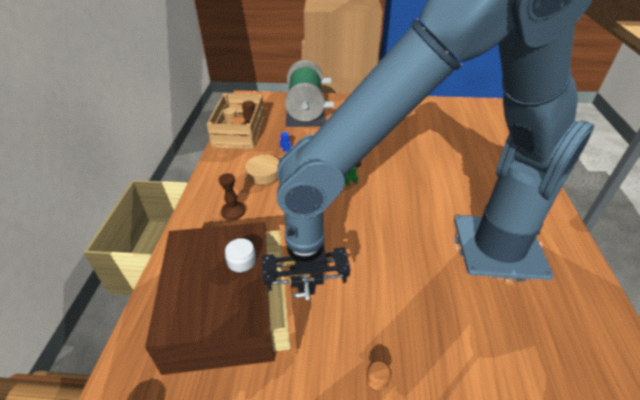

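The drawer is nearly in (side view (280,300)) and the tin is untouched. I'll release, rise, turn the jaw and come down in front of the bar with closed fingers.

```bash
python3 -m inch '[[[0,0,0,0,0,0,-0.4],[0,0,0,0,0,0,-0.4],[0,0,0,0,0,0,-0.4],[0,0,0,0,0,30,-0.4],[0,0,0,0,0,40,-0.4],[0,0,0,0,0,40,-0.4],[0,0,0,0,0,20,-0.4],[0,0,-7.5,-10,-10,0,-1],[0,0,-7.5,-10,-10,0,-1],[0,0,-7.5,-10,-10,0,-1],[0,0,-7.5,-7,-13,0,-1],[0,0,-7.5,0,0,0,-1]]]'
python3 -m inch '[[[0,0,-7.5,0,0,0,-1],[0,0,-7.5,0,0,0,-1],[0,0,-7.5,0,0,0,-1],[0,0,-7.5,0,0,0,-1],[0,0,-7.5,0,0,0,-1],[0,0,-7.5,0,0,0,-1],[0,0,-7.5,0,0,0,-1],[0,0,0,0,0,0,-1],[0,0,0,0,0,0,-1]]]'
python3 - <<'E'
from h import *
s,im=snap('wrist','w17.png');R=Rq(s['orientation']);print(s['tcp_pos'],np.degrees(np.arctan2(R[1,1],R[0,1])))
W=cloud(s,im)
E
```

```text
time_s: 42.8
tcp_pos: [0.4813, 0.1992, 0.1991]
orientation: [-0.0, 0.848, 0.529, -0.001]
ft_force: [-0.2, 0.6, -0.3]
width: 0.0007
time_s: 43.7
tcp_pos: [0.4823, 0.2011, 0.199]
orientation: [0.0, 0.994, 0.105, -0.0]
ft_force: [-0.7, -0.1, -0.1]
width: -0.0
[0.48232849 0.20105655 0.19902949] -77.93275778183971
```

View pics/w17.png

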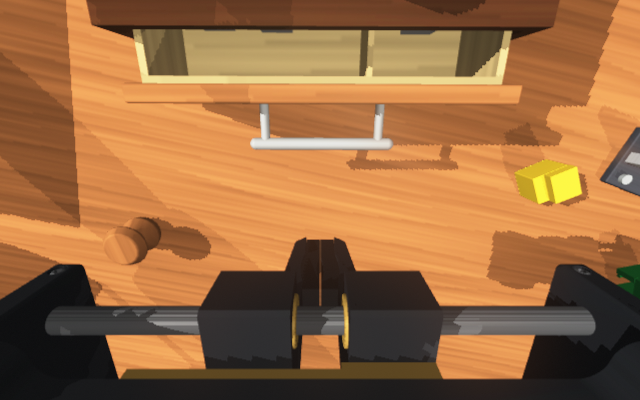

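The handle bar is straight ahead at (321,144), centred on the closed fingers. I'll descend and push.

```bash
python3 -m inch '[[[0,0,0,0,0,-30,-1],[0,0,0,0,0,-40,-1],[0,0,0,0,0,-40,-1],[0,0,0,0,0,-22,-1],[0,0,0,0,0,0,-1],[0,0,0,7.8,1.6,0,-1],[0,0,0,7.8,1.6,0,-1],[0,0,0,7.8,1.6,0,-1],[0,0,0,7.8,1.6,0,-1],[0,0,0,0,0,0,-1],[0,0,0,0,0,0,-1]]]'
python3 -m inch '[[[0,0,0,7.8,1.6,0,-1],[0,0,0,7.8,1.6,0,-1],[0,0,0,4.9,1,0,-1],[0,0,0,0,0,0,-1],[0,0,0,0,0,0,-1]]]'
```

```text
time_s: 44.85
tcp_pos: [0.5141, 0.2075, 0.0674]
orientation: [0.0, 0.995, 0.103, 0.0]
ft_force: [-0.2, -0.8, -0.1]
width: 0.0004
time_s: 45.35
tcp_pos: [0.5347, 0.2116, 0.0672]
orientation: [0.0, 0.995, 0.103, 0.0]
ft_force: [-0.1, 0.7, -0.4]
width: 0.0008
```

```bash
python3 -m inch '[[[0,0,0,4.9,1,0,-1],[0,0,0,2.9,0.6,0,-1],[0,0,0,0,0,0,-1],[0,0,0,0,0,0,-1]]]'
```

```text
time_s: 45.75
tcp_pos: [0.5424, 0.2133, 0.0673]
orientation: [0.0, 0.995, 0.103, 0.0]
ft_force: [0.2, -0.1, 0.1]
width: 0.0008
```

```bash
python3 -m inch '[[[0,0,0,2.9,0.6,0,-1],[0,0,0,2,0.4,0,-1],[0,0,0,0,0,0,-1],[0,0,0,0,0,0,-1]]]'
```

```text
time_s: 46.15
tcp_pos: [0.5473, 0.2143, 0.0673]
orientation: [-0.0, 0.995, 0.103, 0.0]
ft_force: [-0.2, -0.6, 1.2]
width: 0.0003
```

```bash
python3 -m inch '[[[0,0,0,2.9,0.6,0,-1],[0,0,0,2,0.4,0,-1],[0,0,0,0,0,0,-1],[0,0,0,0,0,0,-1]]]'
python3 - <<'E'
from h import *
snap('wrist','w18.png')
E
```

```text
time_s: 46.55
tcp_pos: [0.5483, 0.2145, 0.0667]
orientation: [-0.0, 0.995, 0.103, -0.004]
ft_force: [-11.2, -2.1, 8.6]
width: 0.0006
```

View pics/w18.png

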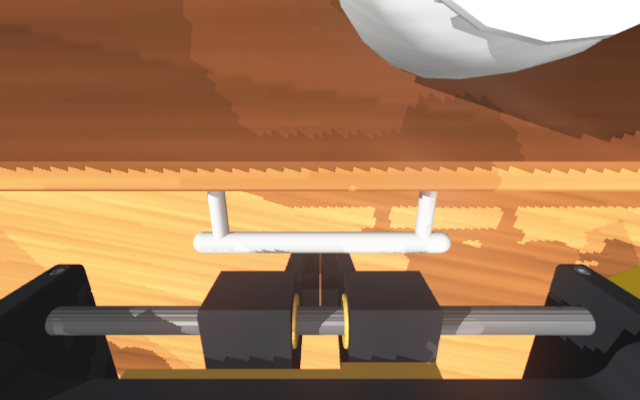

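The push reached a hard stop at 11 N and the drawer front is flush with the chest, with no gap visible. I'll back off and check.

```bash
python3 -m inch '[[[0,0,0,-5,-1,0,-1],[0,0,0,-20,-4,0,-1],[0,0,0,-30,-6,0,-1],[0,0,0,0,0,30,-1],[0,0,0,0,0,40,-1],[0,0,0,0,0,40,-1],[0,0,0,0,0,30,-1],[0,0,0,-30,30,0,-1],[0,0,0,-30,40,0,-1],[0,0,0,-30,40,0,-1],[0,0,0,-20,40,0,-1],[0,0,0,0,0,0,-1]]]'
python3 -m inch '[[[0,0,0,-20,40,0,-1],[0,0,0,-10,40,0,-1],[0,0,0,0,40,0,-1],[0,0,0,0,40,0,-1],[0,0,0,0,0,0,-1],[0,0,0,0,0,0,-1]]]'
python3 - <<'E'
from h import *
s,im=snap('top','t19.png');snap('side','s19.png')
W=cloud(s,im);z=W[...,2];I=im['img'].astype(int)
c=np.array([np.cos(np.radians(11.7)),np.sin(np.radians(11.7))]);e=np.array([-c[1],c[0]])
h=np.array([.3857,.1818]);X=(W[...,:2]-h)@c;Y=(W[...,:2]-h)@e
k=(z>.07)&(z<.095)&(X>.1)&(X<.2)&(abs(Y)<.05);print('handle X',np.median(X[k]))
a=cv2.imread('pics/t0.png').astype(int);b=cv2.imread('pics/t19.png').astype(int);d=(abs(a-b).max(2)>60)
cv2.imwrite('pics/d.png',(d*255).astype(np.uint8))
E
```

```text
time_s: 47.8
tcp_pos: [0.3833, 0.3609, 0.2068]
orientation: [-0.001, 0.994, 0.109, -0.0]
ft_force: [-0.1, -0.2, -0.6]
width: 0.0006
time_s: 48.4
tcp_pos: [0.3576, 0.514, 0.2069]
orientation: [0.0, 0.995, 0.104, 0.001]
ft_force: [0.4, -0.7, 0.9]
width: 0.0004
handle X 0.17814017172750096
```

View pics/t19.png

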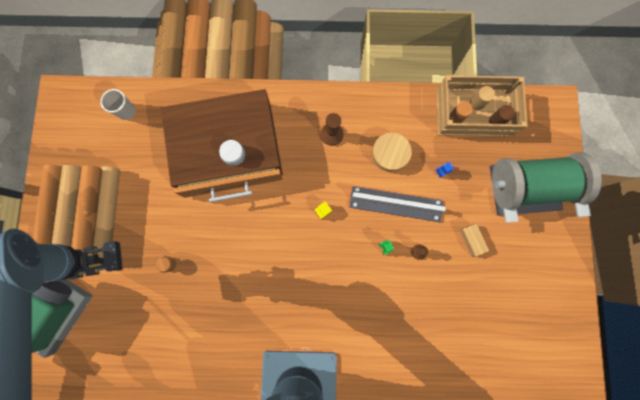

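View pics/s19.png

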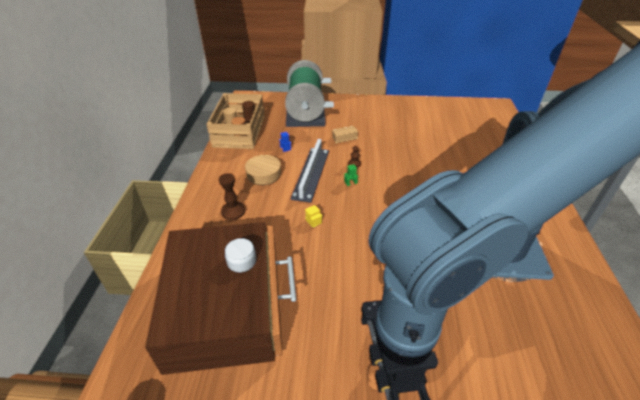

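View pics/d.png

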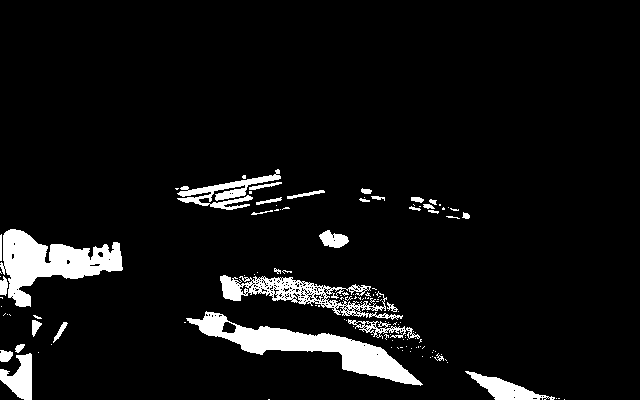

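The difference image shows changes only at the drawer, rail, block and arm (with its shadow); the bystanders are unchanged. I'll check the shut travel by comparing the handle position against the full-open picture.

```bash
python3 - <<'E'
from h import *
s=env.sense();im=env.get_image('top')
c=np.array([np.cos(np.radians(11.7)),np.sin(np.radians(11.7))])
for f,(r0,r1,c0,c1) in (('t4.png',(243,262,214,262)),('t0.png',(183,210,203,258)),('t19.png',(180,206,205,256))):
    I=cv2.imread('pics/'+f).astype(int);m=np.zeros(I.shape[:2],bool);m[r0:r1,c0:c1]=1
    m&=(I.min(2)>130)&(I.max(2)-I.min(2)<35);v,u=np.where(m)
    P=np.array([ray(s,im,a,b,.084)[:2] for a,b in zip(u,v)]);q=P@c;y=P@[-c[1],c[0]]
    ym=(y.min()+y.max())/2;k=abs(y-ym)<.035
    print(f,len(u),y.min(),y.max(),'bar x',np.median(q[k]))
a=cv2.imread('pics/t19.png')[160:215,155:295];cv2.imwrite('pics/t19z.png',cv2.resize(a,None,fx=5.5,fy=5.5,interpolation=cv2.INTER_CUBIC))
E
```

```text
t4.png 197 0.03734360133511212 0.16104440200503256 bar x 0.41718894523664773
t0.png 185 0.036050082150208794 0.1625682920622716 bar x 0.5758697939618971
t19.png 189 0.03664340089568902 0.16302083147720836 bar x 0.5925160722427907
```

View pics/t19z.png

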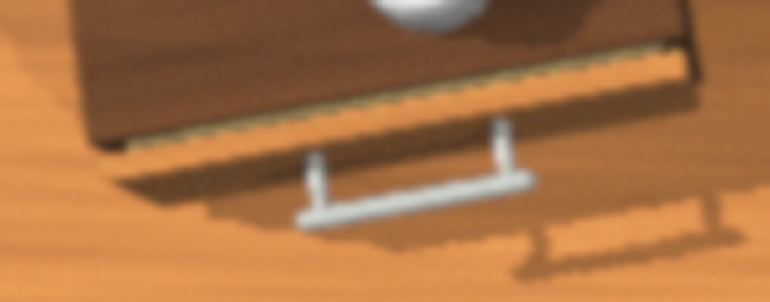

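The travel from full open measures 175 mm, not 180, and a thin pale line shows at the seam, so it may be a few millimetres ajar. I'll go back and look closer before pushing again.

```bash
python3 -m inch '[[[0,0,0,0,-40,0,-1],[0,0,0,0,-40,0,-1],[0,0,0,10,-40,0,-1],[0,0,0,20,-40,0,-1],[0,0,0,20,-40,0,-1],[0,0,0,30,-40,0,-1],[0,0,0,30,-40,0,-1],[0,0,0,30,-30,0,-1],[0,0,0,0,0,0,-1],[0,0,0,0,0,0,-1]]]'
python3 - <<'E'
from h import *
s,im=snap('wrist','w20.png');print(s['tcp_pos'])
a=cv2.imread('pics/w20.png');cv2.imwrite('pics/w20z.png',cv2.resize(a[0:140,140:500],None,fx=2.2,fy=2.2,interpolation=cv2.INTER_CUBIC))
W=cloud(s,im);z=W[...,2]
c=np.array([np.cos(np.radians(11.7)),np.sin(np.radians(11.7))]);e=np.array([-c[1],c[0]])
h=np.array([.3857,.1818]);X=(W[...,:2]-h)@c;Y=(W[...,:2]-h)@e
for u in (230,320,420):
    print(u,[(r,tuple((1000*np.array([X[r,u],z[r,u]])).round().astype(int))) for r in range(0,150,5) if z[r,u]==z[r,u]])
E
```

```text
time_s: 49.55
tcp_pos: [0.4971, 0.2024, 0.2074]
orientation: [-0.0, 0.995, 0.101, -0.0]
ft_force: [0.0, 0.8, 0.0]
width: 0.0004
[0.49709536 0.20236299 0.20741842]
230 [(0, (np.int64(264), np.int64(120))), (5, (np.int64(261), np.int64(119))), (10, (np.int64(258), np.int64(120))), (15, (np.int64(255), np.int64(119))), (20, (np.int64(252), np.int64(119))), (25, (np.int64(249), np.int64(119))), (30, (np.int64(245), np.int64(120))), (35, (np.int64(242), np.int64(121))), (40, (np.int64(239), np.int64(119))), (45, (np.int64(236), np.int64(119))), (50, (np.int64(232), np.int64(120))), (55, (np.int64(232), np.int64(98))), (60, (np.int64(228), np.int64(97))), (65, (np.int64(224), np.int64(107))), (70, (np.int64(220), np.int64(107))), (75, (np.int64(216), np.int64(108))), (80, (np.int64(213), np.int64(107))), (85, (np.int64(212), np.int64(34))), (90, (np.int64(209), np.int64(1))), (95, (np.int64(203), np.int64(1))), (100, (np.int64(198), np.int64(0))), (105, (np.int64(192), np.int64(-2))), (110, (np.int64(186), np.int64(2))), (115, (np.int64(181), np.int64(-1))), (120, (np.int64(175), np.int64(
[... 1756 characters left out ...]
.int64(232), np.int64(98))), (60, (np.int64(227), np.int64(106))), (65, (np.int64(223), np.int64(106))), (70, (np.int64(220), np.int64(108))), (75, (np.int64(216), np.int64(107))), (80, (np.int64(213), np.int64(102))), (85, (np.int64(214), np.int64(-1))), (90, (np.int64(208), np.int64(0))), (95, (np.int64(203), np.int64(2))), (100, (np.int64(197), np.int64(0))), (105, (np.int64(192), np.int64(-2))), (110, (np.int64(186), np.int64(0))), (115, (np.int64(180), np.int64(0))), (120, (np.int64(174), np.int64(0))), (125, (np.int64(169), np.int64(1))), (130, (np.int64(163), np.int64(-1))), (135, (np.int64(157), np.int64(0))), (140, (np.int64(151), np.int64(0))), (145, (np.int64(144), np.int64(-1)))]
```

View pics/w20z.png

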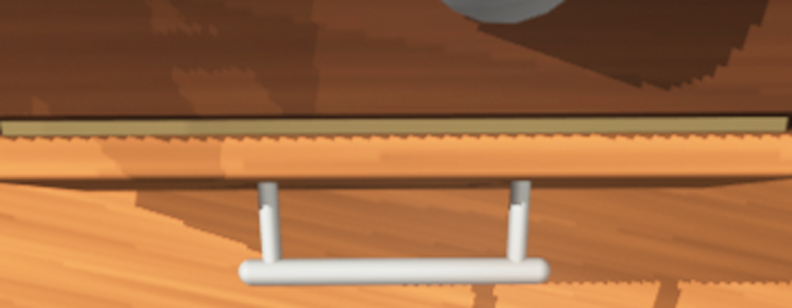

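The wrist depth shows a gap of about 4 mm between the drawer front and the chest, though it was closed while I was pushing, so it crept back as I withdrew. I'll push again and unload slowly.

```bash
python3 -m inch '[[[0,0,0,0,0,-40,-1],[0,0,0,0,0,-40,-1],[0,0,0,0,0,-40,-1],[0,0,0,0,0,-20,-1],[0,0,0,0,0,0,-1],[0,0,0,14.7,3,0,-1],[0,0,0,14.7,3,0,-1],[0,0,0,9.8,2,0,-1],[0,0,0,2.9,0.6,0,-1],[0,0,0,0,0,0,-1],[0,0,0,0,0,0,-1]]]'
```

```text
time_s: 50.7
tcp_pos: [0.5383, 0.213, 0.0674]
orientation: [-0.0, 0.995, 0.103, -0.0]
ft_force: [0.5, 0.7, -0.9]
width: 0.0007
```

```bash
python3 -m inch '[[[0,0,0,2.9,0.6,0,-1],[0,0,0,2,0.4,0,-1],[0,0,0,2,0.4,0,-1],[0,0,0,0,0,0,-1],[0,0,0,0,0,0,-1]]]'
python3 - <<'E'
from h import *
s,im=snap('wrist','w21.png');print(s['tcp_pos'])
a=cv2.imread('pics/w21.png');cv2.imwrite('pics/w21z.png',cv2.resize(a[130:290,140:500],None,fx=2.2,fy=2.2,interpolation=cv2.INTER_CUBIC))
E
```

```text
time_s: 51.2
tcp_pos: [0.546, 0.2142, 0.0672]
orientation: [0.0, 0.995, 0.103, 0.0]
ft_force: [0.3, -0.1, -0.2]
width: -0.0
[0.54604175 0.21418297 0.06720407]
```

View pics/w21z.png

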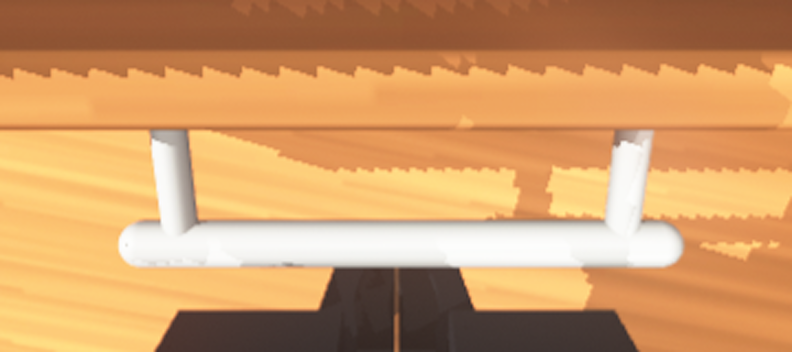

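```bash
python3 -m inch '[[[0,0,0,2,0.4,0,-1],[0,0,0,2,0.4,0,-1],[0,0,0,2,0.4,0,-1],[0,0,0,0,0,0,-1],[0,0,0,0,0,0,-1]]]'
```

```text
time_s: 51.75
tcp_pos: [0.5483, 0.2147, 0.0667]
orientation: [-0.0, 0.995, 0.103, -0.004]
ft_force: [-11.6, -2.6, 10.2]
width: 0.0005
```

```bash
python3 -m inch '[[[0,0,0,2,0.4,0,-1],[0,0,0,2,0.4,0,-1],[0,0,0,2,0.4,0,-1],[0,0,0,0,0,0,-1],[0,0,0,0,0,0,-1]]]'
```

```text
time_s: 52.25
tcp_pos: [0.5484, 0.2147, 0.066]
orientation: [-0.0, 0.995, 0.103, -0.01]
ft_force: [-29.2, -5.2, 24.4]
width: 0.0002
```

The drawer is against a hard stop: 29 N with no further travel. The earlier 175 mm is explained. When I released the handle at full open the drawer crept in about 4 mm (pinch x went from 378.7 to 382.5 mm), so "open" in that picture was about q=0.176. The shut drawer is therefore at about 0, and the 4 mm strip at the seam is part of how the drawer is built. I'll unload slowly and retreat.

```bash
python3 -m inch '[[[0,0,0,-3,-0.6,0,-1],[0,0,0,-3,-0.6,0,-1],[0,0,0,-3,-0.6,0,-1],[0,0,0,-3,-0.6,0,-1],[0,0,0,-5,-1,0,-1],[0,0,0,-20,-4,0,-1],[0,0,0,-20,-4,0,-1],[0,0,0,0,0,30,-1],[0,0,0,0,0,40,-1],[0,0,0,0,0,40,-1],[0,0,0,0,0,30,-1],[0,0,0,0,0,0,-1]]]'
python3 - <<'E'
from h import *
s,im=snap('wrist','w22.png');W=cloud(s,im);z=W[...,2]
c=np.array([np.cos(np.radians(11.7)),np.sin(np.radians(11.7))]);e=np.array([-c[1],c[0]])
h=np.array([.3857,.1818]);X=(W[...,:2]-h)@c
k=(z>.105)&(z<.11);k[:,:230]=0;k[:,420:]=0;k2=(z>.117)&(z<.123);k2[:,:230]=0;k2[:,420:]=0
print(s['tcp_pos'],'front',np.percentile(X[k],[2,98]),'chest edge',np.percentile(X[k2],1),np.nanmin(X[k2]))
E
```

```text
time_s: 53.45
tcp_pos: [0.5036, 0.2058, 0.2111]
orientation: [-0.001, 0.995, 0.103, 0.003]
ft_force: [0.6, 0.1, -0.1]
width: 0.0004
[0.50355841 0.20583829 0.21106766] front [0.21692956 0.2311554 ] chest edge 0.23180959877411877 0.23149629160247123
```

```bash
python3 -m inch '[[[0,0,0,-30,30,0,-1],[0,0,0,-30,40,0,-1],[0,0,0,-30,40,0,-1],[0,0,0,-20,40,0,-1],[0,0,0,-20,40,0,-1],[0,0,0,-10,40,0,-1],[0,0,0,0,40,0,-1],[0,0,0,0,0,0,-1],[0,0,0,0,0,0,-1]]]'
python3 - <<'E'
from h import *
snap('top','t23.png')
s=env.sense();im=env.get_image('top')
c=np.array([np.cos(np.radians(11.7)),np.sin(np.radians(11.7))])
for f,(r0,r1,c0,c1) in (('t19.png',(180,206,205,256)),('t23.png',(180,206,205,256))):
    I=cv2.imread('pics/'+f).astype(int);m=np.zeros(I.shape[:2],bool);m[r0:r1,c0:c1]=1
    m&=(I.min(2)>130)&(I.max(2)-I.min(2)<35);v,u=np.where(m)
    P=np.array([ray(s,im,a,b,.084)[:2] for a,b in zip(u,v)]);q=P@c;y=P@[-c[1],c[0]]
    k=abs(y-(y.min()+y.max())/2)<.035
    print(f,np.median(q[k]))
E
```

```text
time_s: 54.4
tcp_pos: [0.3604, 0.475, 0.2056]
orientation: [0.001, 0.995, 0.104, -0.0]
ft_force: [0.7, -0.1, -0.2]
width: 0.0006
t19.png 0.5925160722427907
t23.png 0.5967237605334417
```

View pics/t23.png

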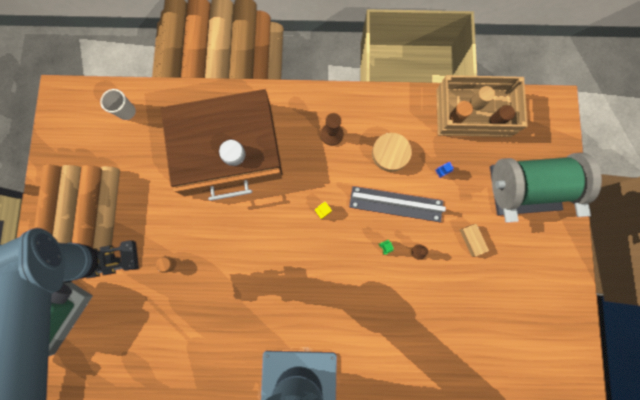

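The drawer front now spans X 217 to 231 mm and meets the chest edge at 231.5 mm, so it is flush. That is 4 mm further in than before, so it really had crept back, and my "built that way" explanation was wrong. The slow unload fixed it. The robot is touching nothing, so I'm handing in.

```bash
python3 - <<'E'
from h import *
print(env.sense()['ft_force'],env.close_job())
E
```

```text
the job is handed in; nothing more can be done
[-0.36533206 -0.7065833   0.4323226 ] None
```

The rail is stripped, everything is stowed and the drawer is shut. I handed the job in at about 54 s, with the robot clear of everything.

- **Stowing:** There were three stops on the rail. I lifted off the two square-headed ones and stood them in the wide bay, and put the round-headed one in the narrow bay. The setting block went into the wide bay, behind the square stops. The wrist picture just before closing showed all four upright.
- **Shutting the drawer:** After my first push, the drawer crept back about 4 mm when I withdrew. For a moment I wrongly put the gap down to how the drawer is built. I had already pushed it again to a hard stop at about 29 N, and I unloaded slowly. The last wrist measurement put the drawer front within 0.5 mm of the chest edge (231.2 against 231.5 mm). The top view confirmed the handle was 4 mm further in.
- **Rest of the bench:** The rail is bare. A before-and-after comparison of the top view, made before the second push, showed changes only at the drawer, rail, block and arm (with its shadow). The last top picture shows the bystanders and the coloured look-alikes still in place.
- **Not checked:** I did not look inside the drawer after it closed, so I can't confirm that the stops were still upright after the final pushes.

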